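# Sort full from empty stock boxes and stack them keyed on their docks

## Robot

A 6-joint arm with a two-finger parallel gripper is mounted at the origin on a cart in front of the work surface, level with it; the furniture and walls round the work are solid. World frame = base frame: x ahead of the robot, y to its left, z up, the work surface at z = 0. Lengths are in mm, angles in rad, forces in N, time in s.
With the tool pointing down it reaches from about 400 to 925 mm from the base axis. Payload 12.5 kg.
Tool frame: the origin (TCP) lies on the centre line of the jaws, within the pads' length; the fingertips stand env.tips_ahead ahead of it and the grasp point (between the pads) lies 6 mm ahead of it (env.tips_ahead is the distance from the TCP to the fingertips, in mm); z points along the fingers, y is the line along which they close (so a half turn about z gives the same grasp; the last joint's range is limited). The gripper opens to 95 mm and grips with 3 to 60 N. Pads are 20 mm wide; open, the fingers measure 119 mm over their backs; the gripper's body (75 mm by 180 mm) begins 59 mm behind the grasp point.
Start: joints at [-1.247, 0.491, 1.559, -0, 1.092, -0.106], TCP at [260.455, -568.164, 211.561] pointing down, gripper open.
Joint ranges: [-3.1, 3.1], [-0.84, 2.19], [0.05, 2.79], [-1.13, 4.28], [0.06, 2.93], [-2.69, 2.69]. Speed limits (rad/s): [2.22, 2.22, 2.79, 3.14, 3.14, 3.14].

## Interface

Orientations are given as a unit quaternion [x, y, z, w].
In Python, from rig import env gives the robot as it stands.
- The arm moves only by the tool carry_out, never from a script. Its argument "series" is a list of rows, each a list of 7 numbers: the opening, from 0 (shut) to 1 (fully open), then the shift along the tool's x, y, z in mm, then the turn, a rotation vector about the tool's x, y, z in degrees. In form: [[hand, tx, ty, tz, ax, ay, az], ...]. A call has 1 to 8 rows; each row shifts and turns the commanded pose from where the row before left it, along the tool's axes as they then stand; what a row does not reach is not made up. A row lasts 1/8 s, in which the tool goes at most 62.5 mm and 10.7 degrees, less where a joint would pass 70% of its speed; a pose out of reach is approached as far as the arm can. A call with a gripper value outside its range is refused whole. The fingers move at their own pace and stop on an object; "newtons" is the grip in N (left out, the last holds). Time passes only in rows, so rows that do not move let the fingers close. It gives the time, the measured TCP pose, the force, the opening and the grip force at its end, in the units of the state.
- env.sense(): the state, without advancing time (a new reading comes with each control period).
- env.camera(name): name is "side" or "top" or "wrist"; returns the picture (480x640x3 uint8, red, green, blue); there is no depth.
- env.camera_model(name): a dict with "camera_matrix" (3x3 intrinsics, pixels), "dist_coeffs" ([k1, k2, p1, p2, k3] as OpenCV has them; the pictures are not rectified), "camera_from_world" (4x4, takes a point from world to camera coordinates). Camera axes: x right, y up, looking along -z (the intrinsics and any distortion apply to the point x, -y, -z); pixel columns grow to the right and rows downward; lengths in mm; the calibration is good to about 2 mm. A picture is of the moment at which its call begins: read the wrist's pose just before it. camera_model takes no time and is no camera call; for the wrist camera it gives the pose at the moment of the call.
- env.finish_job(): hands the job in; it is judged then, once.
The state is a dict: "clock": time; "joints": joint angles; "dq": joint speeds; "joint_torque": joint torques, N m; "position": TCP position; "eef_rot": TCP orientation; "force": force on the tool from outside, world axes, zero at the start; "moment": the same for the moment, N m; "grip_width": finger opening in mm; "gripper_force": force on a finger pad.
Only numpy, scipy, OpenCV 4.12 (cv2) and the standard library are available. Lean on these libraries where they do the work, as an engineer would, in place of code of your own. Each camera call takes 0.05 s, during which the arm holds its last target. There are 200 camera calls.

## Task

Sort and stack the stock boxes on the worktable, however many there are: they look alike, but lifting one end a little tells the heavy full ones from the light empty ones. Stack the full ones on the blue dock and the empty ones on the yellow dock, in any order. Every box must sit fully down, with the lugs under it dropped into the notches of the dock or box below (orange stripe over orange stripe), and be left standing there. Do not knock over or shift the jar, the bottle and the funnel standing nearby.

Things in the scene. Friction and masses are not known exactly. Their poses are not given: they have to be found in the camera images.
- dock_blue: fixed stacking base of blue plastic for the full (heavy) boxes, 150 (x) x 58 (y) x 18 mm, on the table. Origin: centre of its underside; z up. Its top is notched like a box lid, orange stripe at its +x end. A seated box has its x axis the same way and its origin 10 mm above this origin; the second box's is at 56 mm, the third's at 102 mm
- dock_yellow: fixed stacking base of yellow plastic for the empty (light) boxes, 150 (x) x 58 (y) x 18 mm, on the table. Origin: centre of its underside; z up. Its top is notched like a box lid, orange stripe at its +x end. A seated box has its x axis the same way and its origin 10 mm above this origin; the second box's is at 56 mm, the third's at 102 mm
- box_1: one of five like stock boxes (some absent: None), grey shell, white lid, 144 (x) x 52 (y) x 54 mm tall with lugs; full (0.69-0.81 kg) or empty (0.13-0.17 kg), load even along x, does not show. Origin: centre, at the underside of its lugs (z = 0 on the table); z up. Flat sides 52 mm apart, from 8 to 54 mm up, to grip; an orange stripe across the lid marks its +x end
- box_2: as box_1. Underneath, all these boxes have 8 mm high lugs: at the striped +x end two corner lugs, x 52 to 70 mm, |y| 12 to 26 mm; at the -x end one wide lug, x -52 to -70 mm, |y| up to 18 mm
- box_3: as box_1. The lids of all these boxes are notched 9 mm deep to take another box's lugs with about 2 mm play: at the striped +x end two corner notches beside a 20 mm wide tongue; at the -x end a 40 mm wide slot between two cheeks
- box_4: as box_1. Any of these boxes drops into the one below only with both striped +x ends over each other; its origin is then 46 mm above that of the box below. The wrong way round, or not dropped in, it stays up to 8 mm proud
- box_5: as box_1. Each box is full or empty on its own account; feel its weight
- jar_small: bystander: small glass jar with white lid, 62 mm across, 81 mm tall; origin at the centre of its underside
- brown_bottle: bystander: small amber bottle with black cap, 39 mm across, 102 mm tall; origin at the centre of its underside
- funnel: bystander: steel funnel standing mouth down, 93 mm across, 85 mm tall; origin at the centre of its underside
Mind the look-alikes: they are no part of the job. Leave any green look-alike of the box_4 alone.

How it is judged (in metres and radians):
At the end, for the whole second after the job is handed in: Each box present is at rest, upright and fully seated in a stack on a dock (12 mm, 0.15 rad, height 3.5 mm). The docks' load shows the sorting: yellow under 5.5 N (no full box), blue over 4, 11.5 or 19 N with one, two or three boxes (no empty one) (contact force between dock_yellow and anything else below 5.5 N and ((horizontal distance between box_1 and dock_yellow below 0.012 m and angle between the x axis of box_1 and the x axis of dock_yellow, either way round below 0.15 rad and z of box_1 in the frame of dock_yellow between 0.0065 and 0.0135 m) or (horizontal distance between box_1 and dock_yellow below 0.012 m and angle between the x axis of box_1 and the x axis of dock_yellow, either way round below 0.15 rad and z of box_1 in the frame of dock_yellow between 0.0525 and 0.0595 m) or (horizontal distance between box_1 and dock_yellow below 0.012 m and angle between the x axis of box_1 and the x axis of dock_yellow, either way round below 0.15 rad and z of box_1 in the frame of dock_yellow between 0.0985 and 0.1055 m) or (horizontal distance between box_1 and dock_blue below 0.012 m and angle between the x axis of box_1 and the x axis of dock_blue, either way round below 0.15 rad and z of box_1 in the frame of dock_blue between 0.0065 and 0.0135 m and contact force between dock_blue and anything else above 4 N) or (horizontal distance between box_1 and dock_blue below 0.012 m and angle between the x axis of box_1 and the x axis of dock_blue, either way round below 0.15 rad and z of box_1 in the frame of dock_blue between 0.0525 and 0.0595 m and contact force between dock_blue and anything else above 11.5 N) or (horizontal distance between box_1 and dock_blue below 0.012 m and angle between the x axis of box_1 and the x axis of dock_blue, either way round below 0.15 rad and z of box_1 in the frame of dock_blue between 0.0985 and 0.1055 m and contact force between dock_blue and anything else above 19 N)) and angle between each of box_1, box_2, box_3, box_4, box_5's own z axis and vertical below 0.05 rad and linear speed of each of box_1, box_2, box_3, box_4, box_5 below 0.02 m/s and ((horizontal distance between box_2 and dock_yellow below 0.012 m and angle between the x axis of box_2 and the x axis of dock_yellow, either way round below 0.15 rad and z of box_2 in the frame of dock_yellow between 0.0065 and 0.0135 m) or (horizontal distance between box_2 and dock_yellow below 0.012 m and angle between the x axis of box_2 and the x axis of dock_yellow, either way round below 0.15 rad and z of box_2 in the frame of dock_yellow between 0.0525 and 0.0595 m) or (horizontal distance between box_2 and dock_yellow below 0.012 m and angle between the x axis of box_2 and the x axis of dock_yellow, either way round below 0.15 rad and z of box_2 in the frame of dock_yellow between 0.0985 and 0.1055 m) or (horizontal distance between box_2 and dock_blue below 0.012 m and angle between the x axis of box_2 and the x axis of dock_blue, either way round below 0.15 rad and z of box_2 in the frame of dock_blue between 0.0065 and 0.0135 m and contact force between dock_blue and anything else above 4 N) or (horizontal distance between box_2 and dock_blue below 0.012 m and angle between the x axis of box_2 and the x axis of dock_blue, either way round below 0.15 rad and z of box_2 in the frame of dock_blue between 0.0525 and 0.0595 m and contact force between dock_blue and anything else above 11.5 N) or (horizontal distance between box_2 and dock_blue below 0.012 m and angle between the x axis of box_2 and the x axis of dock_blue, either way round below 0.15 rad and z of box_2 in the frame of dock_blue between 0.0985 and 0.1055 m and contact force between dock_blue and anything else above 19 N)) and ((horizontal distance between box_3 and dock_yellow below 0.012 m and angle between the x axis of box_3 and the x axis of dock_yellow, either way round below 0.15 rad and z of box_3 in the frame of dock_yellow between 0.0065 and 0.0135 m) or (horizontal distance between box_3 and dock_yellow below 0.012 m and angle between the x axis of box_3 and the x axis of dock_yellow, either way round below 0.15 rad and z of box_3 in the frame of dock_yellow between 0.0525 and 0.0595 m) or (horizontal distance between box_3 and dock_yellow below 0.012 m and angle between the x axis of box_3 and the x axis of dock_yellow, either way round below 0.15 rad and z of box_3 in the frame of dock_yellow between 0.0985 and 0.1055 m) or (horizontal distance between box_3 and dock_blue below 0.012 m and angle between the x axis of box_3 and the x axis of dock_blue, either way round below 0.15 rad and z of box_3 in the frame of dock_blue between 0.0065 and 0.0135 m and contact force between dock_blue and anything else above 4 N) or (horizontal distance between box_3 and dock_blue below 0.012 m and angle between the x axis of box_3 and the x axis of dock_blue, either way round below 0.15 rad and z of box_3 in the frame of dock_blue between 0.0525 and 0.0595 m and contact force between dock_blue and anything else above 11.5 N) or (horizontal distance between box_3 and dock_blue below 0.012 m and angle between the x axis of box_3 and the x axis of dock_blue, either way round below 0.15 rad and z of box_3 in the frame of dock_blue between 0.0985 and 0.1055 m and contact force between dock_blue and anything else above 19 N)) and ((horizontal distance between box_4 and dock_yellow below 0.012 m and angle between the x axis of box_4 and the x axis of dock_yellow, either way round below 0.15 rad and z of box_4 in the frame of dock_yellow between 0.0065 and 0.0135 m) or (horizontal distance between box_4 and dock_yellow below 0.012 m and angle between the x axis of box_4 and the x axis of dock_yellow, either way round below 0.15 rad and z of box_4 in the frame of dock_yellow between 0.0525 and 0.0595 m) or (horizontal distance between box_4 and dock_yellow below 0.012 m and angle between the x axis of box_4 and the x axis of dock_yellow, either way round below 0.15 rad and z of box_4 in the frame of dock_yellow between 0.0985 and 0.1055 m) or (horizontal distance between box_4 and dock_blue below 0.012 m and angle between the x axis of box_4 and the x axis of dock_blue, either way round below 0.15 rad and z of box_4 in the frame of dock_blue between 0.0065 and 0.0135 m and contact force between dock_blue and anything else above 4 N) or (horizontal distance between box_4 and dock_blue below 0.012 m and angle between the x axis of box_4 and the x axis of dock_blue, either way round below 0.15 rad and z of box_4 in the frame of dock_blue between 0.0525 and 0.0595 m and contact force between dock_blue and anything else above 11.5 N) or (horizontal distance between box_4 and dock_blue below 0.012 m and angle between the x axis of box_4 and the x axis of dock_blue, either way round below 0.15 rad and z of box_4 in the frame of dock_blue between 0.0985 and 0.1055 m and contact force between dock_blue and anything else above 19 N)) and ((horizontal distance between box_5 and dock_yellow below 0.012 m and angle between the x axis of box_5 and the x axis of dock_yellow, either way round below 0.15 rad and z of box_5 in the frame of dock_yellow between 0.0065 and 0.0135 m) or (horizontal distance between box_5 and dock_yellow below 0.012 m and angle between the x axis of box_5 and the x axis of dock_yellow, either way round below 0.15 rad and z of box_5 in the frame of dock_yellow between 0.0525 and 0.0595 m) or (horizontal distance between box_5 and dock_yellow below 0.012 m and angle between the x axis of box_5 and the x axis of dock_yellow, either way round below 0.15 rad and z of box_5 in the frame of dock_yellow between 0.0985 and 0.1055 m) or (horizontal distance between box_5 and dock_blue below 0.012 m and angle between the x axis of box_5 and the x axis of dock_blue, either way round below 0.15 rad and z of box_5 in the frame of dock_blue between 0.0065 and 0.0135 m and contact force between dock_blue and anything else above 4 N) or (horizontal distance between box_5 and dock_blue below 0.012 m and angle between the x axis of box_5 and the x axis of dock_blue, either way round below 0.15 rad and z of box_5 in the frame of dock_blue between 0.0525 and 0.0595 m and contact force between dock_blue and anything else above 11.5 N) or (horizontal distance between box_5 and dock_blue below 0.012 m and angle between the x axis of box_5 and the x axis of dock_blue, either way round below 0.15 rad and z of box_5 in the frame of dock_blue between 0.0985 and 0.1055 m and contact force between dock_blue and anything else above 19 N))); the robot touches nothing.
It fails at once if the jar, bottle or funnel nearby is shifted more than 5 cm or knocked over (distance of any of jar_small, brown_bottle, funnel from where it was at the start of the episode above 0.05 m or angle between any of jar_small, brown_bottle, funnel's own z axis and vertical above 0.6 rad).
Of box_1, box_2, box_3, box_4, box_5 only 4 to 5 are there at a start; the rules pass over those that are not, and their reading is None.
At some moment in a run one of box_1, box_2, box_3, box_4, box_5 may be knocked a few centimetres aside while the robot is not near it.
Once in a run the grip may slacken for a moment while it holds something.
It also fails if it takes over 210 s, if anything falls off the work surface, if the arm or the gripper's body presses on something with over 40 N, if the wrist force passes 120 N, or if a joint passes its speed limit or range.

## Working session

There is one attempt and no reset: what is moved stays moved. The work goes in short steps, Python scripts to look and compute and a tool call to move; the robot and the scene stay as the last step left them, time stands still between calls to the robot, and variables do not carry over. Pictures are saved under pics/ and viewed, at most 14 in all, crops included, and the job is handed in when it is done.

Besides the shell and the picture viewer there is one more tool, called after "Request:" as name(argument=value, ...), one argument or row to a line, values as JSON. carry_out: Moves the arm, as the interface text tells. Its arguments: {"type":"object","properties":{"series":{"type":"array","items":{"type":"array","items":{"type":"number"}}},"newtons":{"type":"number"}},"required":["series"]}

```bash
ls; mkdir -p pics; python3 - <<'E'
from rig import env
import cv2
for n in("top","side"):
    cv2.imwrite(f"pics/{n}0.png",env.camera(n)[:,:,::-1])
s=env.sense();print(s,env.tips_ahead)
for n in("top","side","wrist"):print(env.camera_model(n))
E
```

```text
pics
{'clock': 0.1, 'joints': array([-1.24655174e+00,  4.91480392e-01,  1.55940773e+00, -1.44938861e-05,
        1.09169215e+00, -1.05586016e-01]), 'dq': array([ 0.00017647, -0.00187363, -0.0036055 , -0.00051994, -0.00168225,
        0.00032461]), 'joint_torque': array([ 4.02203310e-03, -6.13625550e+01, -2.58605504e+01,  6.94243074e-02,
        4.70013125e-02, -6.12020813e-05]), 'position': array([ 260.40098675, -567.92069564,  211.02529901]), 'eef_rot': array([ 9.76993628e-01,  2.13267921e-01, -6.02714409e-05, -4.90160860e-04]), 'force': array([0.6212539 , 0.84129832, 0.04920507]), 'moment': array([-0.06774239, -0.01978578,  0.00141351]), 'gripper_force': 0.0, 'grip_width': 95.21442601520631} 25.0
{'camera_matrix': array([[525.63790742,   0.        , 312.92564957],
       [  0.        , 525.63790742, 242.14001831],
       [  0.        ,   0.        ,   1.        ]]), 'dist_coeffs': array([-0.12174407,  0.        ,  0.        ,  0.        ,  0.        ]), 'camera_from_world': array([[-1.56575878e-02, -9.99845440e-01,  7.99601454e-03,
         2.80629757e+01],
       [ 9.97902532e-01,
[... 777 characters left out ...]
 [ 0.00000000e+00,  0.00000000e+00,  0.00000000e+00,
         1.00000000e+00]])}
{'camera_matrix': array([[365.59957063,   0.        , 320.95090584],
       [  0.        , 365.59957063, 239.07403012],
       [  0.        ,   0.        ,   1.        ]]), 'dist_coeffs': array([-0.0064155,  0.       ,  0.       ,  0.       ,  0.       ]), 'camera_from_world': array([[ 4.16782997e-01, -9.09004937e-01, -1.39932818e-03,
        -6.24354459e+02],
       [ 8.74575125e-01,  4.01415486e-01, -2.71999922e-01,
         3.09739148e+01],
       [ 2.47810984e-01,  1.12141125e-01,  9.62296256e-01,
        -3.90613189e+02],
       [ 0.00000000e+00,  0.00000000e+00,  0.00000000e+00,
         1.00000000e+00]])}
```

View pics/top0.png

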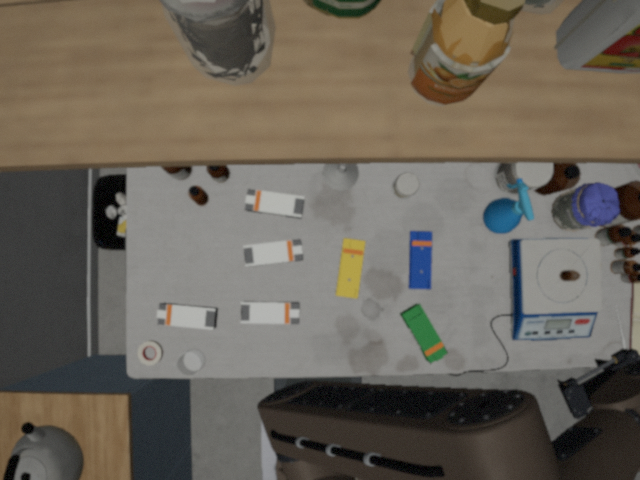

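View pics/side0.png

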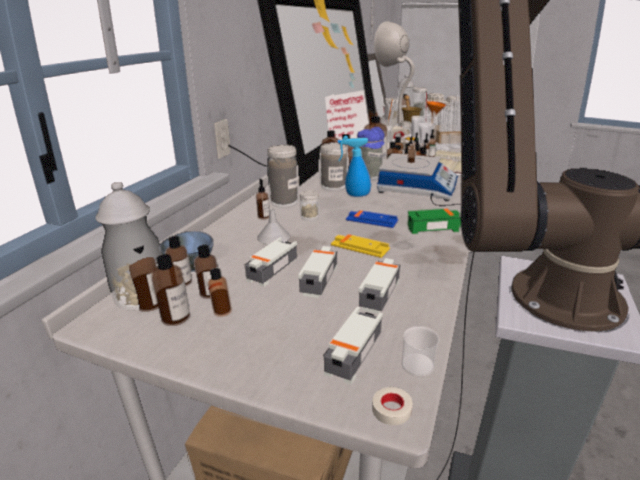

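Four boxes (left half), yellow dock near (350,268), blue dock near (420,260), green look-alike (423,333). Enlarge for corners.

```bash
cat > h.py <<'E'
import numpy as np,cv2
from rig import env
from scipy.spatial.transform import Rotation as R
F=np.diag([1,-1,-1])
def p2w(n,uv,z,m=None):
    m=m or env.camera_model(n);T=np.array(m["camera_from_world"])
    u=cv2.undistortPoints(np.array(uv,float).reshape(-1,1,2),m["camera_matrix"],m["dist_coeffs"]).reshape(-1,2)
    d=(T[:3,:3].T@F@np.c_[u,np.ones(len(u))].T).T
    c=-T[:3,:3].T@T[:3,3]
    return c+d*((z-c[2])/d[:,2])[:,None]
def w2p(n,P,m=None):
    m=m or env.camera_model(n);T=np.array(m["camera_from_world"])
    P=np.atleast_2d(P);c=(F@(T[:3,:3]@P.T+T[:3,3:])).T
    return cv2.projectPoints(c,np.zeros(3),np.zeros(3),m["camera_matrix"],m["dist_coeffs"])[0].reshape(-1,2)
def outline(x,y,yaw,z,hx,hy):
    c,s=np.cos(yaw),np.sin(yaw)
    return np.array([[x+c*a-s*b,y+s*a+c*b,z] for a,b in [(hx,hy),(-hx,hy),(-hx,-hy),(hx,-hy),(hx,hy)]])
def stat():
    s=env.sense();r=R.from_quat(s["eef_rot"]);m=r.as_matrix()
    print("t",round(s["clock"],2),"pos",s["position"].round(1),"f",s["force"].round(2),"w",round(s["grip_width"],1),"gf",round(s["gripper_force"],1),"yawX",round(np.degrees(np.arctan2(m[1,0],m[0,0])),2),"zax",m[:,2].round(3),"j",s["joints"].round(2))
E
python3 - <<'E'
from h import *
im=env.camera("top");np.save("top0.npy",im)
hsv=cv2.cvtColor(im,cv2.COLOR_RGB2HSV)
def blobs(mask,lo,name,z):
    n,l,st,c=cv2.connectedComponentsWithStats(mask.astype(np.uint8))
    for i in range(1,n):
        if st[i,4]>lo and 110<c[i][0]<480 and 170<c[i][1]<380:
            r=cv2.minAreaRect(np.argwhere(l==i)[:,::-1].astype(np.float32))
            w=p2w("top",[c[i]],z)[0]
            print(name,st[i,4],c[i].round(1),[np.round(q,1) for q in r],w.round(0))
h,s,v=[hsv[...,i].astype(int) for i in range(3)]
blobs((h>5)&(h<18)&(s>130)&(v>120),15,"or",54)
blobs((h>20)&(h<32)&(s>150)&(v>100),100,"ye",18)
blobs((h>105)&(h<125)&(s>150)&(v>80),100,"bl",18)
blobs((s<25)&(v>210),100,"wh",54)
crop=cv2.resize(im[175:375,140:460],None,fx=2.5,fy=2.5,interpolation=cv2.INTER_CUBIC)
cv2.imwrite("pics/c.png",crop[:,:,::-1])
E
```

```text
or 44 [257.  200.5] [array([257. , 200.5]), array([ 2.4, 17.4]), np.float64(8.7)] [681. 157.  54.]
or 44 [289.6 250.2] [array([289.7, 250.5]), array([17.2,  2.3]), np.float64(83.7)] [556.  77.  54.]
or 53 [421.3 243. ] [array([421.5, 243. ]), array([ 2., 17.]), np.float64(90.0)] [ 569. -250.   54.]
or 70 [352.9 251.3] [array([353. , 251.3]), array([18.4,  3.7]), np.float64(8.1)] [551. -79.  54.]
or 49 [168.6 313.7] [array([168.6, 314. ]), array([ 2.5, 18.2]), np.float64(4.8)] [403. 379.  54.]
or 38 [286.6 312.2] [array([287. , 312.5]), array([17.,  2.]), np.float64(90.0)] [404.  87.  54.]
or 74 [433.9 348.5] [array([433.7, 348.5]), array([ 3.9, 18.9]), np.float64(59.0)] [ 307. -276.   54.]
ye 113 [353.3 245.1] [array([352.9, 244.8]), array([19.1,  8.5]), np.float64(6.0)] [569. -83.  18.]
ye 267 [351.1 266.8] [array([349.7, 268.8]), array([19.1, 30.9]), np.float64(9.5)] [514. -77.  18.]
bl 145 [420.5 235.2] [array([420.5, 235.5]), array([ 7., 19.]), np.float64(90.0)] [ 591. -256.   18.]
bl 785 [419.6 267.4] [array([420., 267.]), array([40., 20.]), np.float64(90.0)] [ 509. -252.   18.]
```

View pics/c.png

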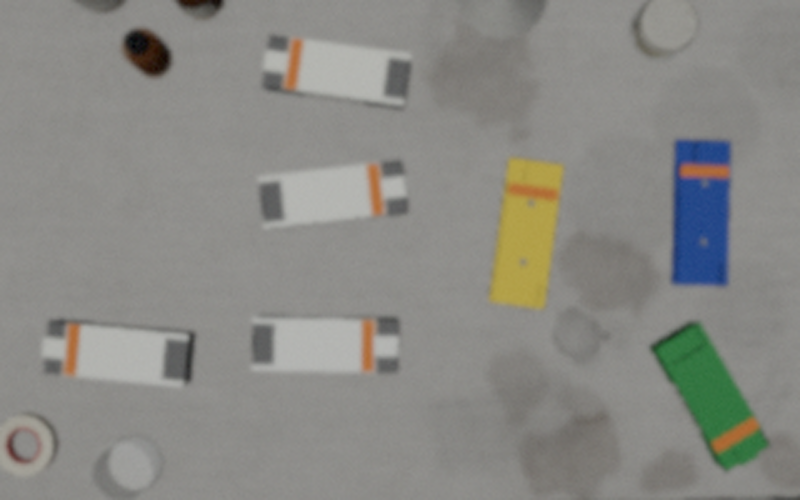

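The picture shows four boxes and two docks clearly, stripes: A left, B right, C left, D right; docks' stripes away from the robot.

```bash
python3 - <<'E'
from h import *
Q=dict(A=[(412,53),(265,36),(263,90),(408,106)],B=[(258,177),(403,160),(408,213),(262,228)],C=[(191,331),(46,320),(43,372),(190,383)],D=[(251,318),(398,318),(399,372),(251,371)],
Y=[(490,301),(510,157),(564,164),(544,308)],L=[(673,284),(676,140),(731,141),(727,286)])
for k,q in Q.items():
    q=(np.array(q)+.5)/2.5-.5+[140,175]
    # order: two -> -x end pts idx0,3 ; +x end idx1,2
    w=p2w("top",q,18 if k in"YL" else 54)
    c=w.mean(0);d=(w[1]+w[2]-w[0]-w[3])/2;e=(w[0]+w[1]-w[2]-w[3])/2
    print(k,c.round(1),"len",np.linalg.norm(d).round(1),"wid",np.linalg.norm(e).round(1),"yaw",np.degrees(np.arctan2(d[1],d[0])).round(1))
    print('   reach',np.hypot(*c[:2]).round(0))
o=np.array([(145,50),(345,12),(510,5),(668,25),(130,465)])/2.5+[140,175]
print(p2w("top",o,80).round(0))
T=env.camera_model("wrist")["camera_from_world"];s=env.sense();r=R.from_quat(s["eef_rot"])
c=-T[:3,:3].T@T[:3,3];print("cam in tool",r.inv().apply(c-s["position"]).round(1),"look",r.inv().apply(-T[2,:3]).round(3),"right",r.inv().apply(T[0,:3]).round(3))
stat()
E
```

```text
A [674.  113.6  54. ] len 146.3 wid 53.7 yaw 82.6
   reach 683.0
B [551.4 119.   54. ] len 144.7 wid 51.6 yaw -84.6
   reach 564.0
C [399.2 334.2  54. ] len 146.5 wid 51.3 yaw 85.3
   reach 521.0
D [403.6 128.7  54. ] len 145.1 wid 52.5 yaw -91.0
   reach 424.0
Y [511.6 -75.2  18. ] len 147.5 wid 55.3 yaw -9.0
   reach 517.0
L [ 528.6 -254.6   18. ] len 147.7 wid 56.3 yaw -2.9
   reach 587.0
[[ 694.  299.   80.]
 [ 728.  103.   80.]
 [ 732.  -59.   80.]
 [ 711. -214.   80.]
 [ 291.  316.   80.]]
cam in tool [ 7.650e+01 -1.000e-01 -1.724e+02] look [-0.272 -0.     0.962] right [0. 1. 0.]
t 0.15 pos [ 260.4 -568.   211.1] f [-0.48 -0.52 -0.86] w 95.0 gf 0.0 yawX 24.63 zax [-0.     0.001 -1.   ] j [-1.25  0.49  1.56  0.    1.09 -0.11]
```

```bash
cat >> h.py <<'E'
def go(x,y,z,phi):
    s=env.sense();m=R.from_quat(s["eef_rot"]).as_matrix()
    p0=np.degrees(np.arctan2(m[1,0],m[0,0]));d=m.T@(np.array([x,y,z])-s["position"])
    print("-> tool delta",d.round(1),"rows",(np.linalg.norm(d)/50).round(1),"turn z",((p0-phi+180)%360-180).round(1),"tilt(deg)",np.degrees(np.cross(m[:,2],[0,0,-1])@m).round(2))
E
python3 -c "
from h import *
go(528.6,-254.6,180,-2.9)"
```

```text
-> tool delta [ 374.4 -173.1   31.3] rows 8.3 turn z 27.5 tilt(deg) [-0.05 -0.01 -0.  ]
```

Request:
carry_out(
  series=[
    [1,46.8,-21.6,3,0,0,0],
    [1,46.8,-21.6,3,0,0,0],
    [1,46.8,-21.6,4,0,0,0],
    [1,46.8,-21.6,4,0,0,0],
    [1,46.8,-21.6,4,0,0,0],
    [1,46.8,-21.6,4,0,0,0],
    [1,46.8,-21.6,4,0,0,0],
    [1,46.8,-21.6,4,0,0,0],
  ],
)

```text
clock: 1.15
position: [529.7, -253.7, 181.3]
eef_rot: [0.977, 0.213, -0.0, 0.0]
force: [0.4, -1.0, 0.1]
grip_width: 95.0
gripper_force: 0.0
```

Request:
carry_out(
  series=[
    [1,0,0,0,0,0,9],
    [1,0,0,0,0,0,9],
    [1,0,0,0,0,0,9.5],
    [1,0,0,0,0,0,0],
    [1,0,0,0,0,0,0],
  ],
)

```text
clock: 1.78
position: [528.7, -255.1, 181.5]
eef_rot: [1.0, -0.023, -0.0, -0.0]
force: [0.4, 0.2, -0.2]
grip_width: 95.1
gripper_force: 0.0
```

```bash
cat >> h.py <<'E'
def snap(name):
    m=env.camera_model("wrist");s=env.sense();im=env.camera("wrist")
    cv2.imwrite(f"pics/{name}.png",im[:,:,::-1]);np.savez(f"{name}.npz",im=im,pos=s["position"],q=s["eef_rot"],**{k:np.array(v) for k,v in m.items()})
    stat();return im
def load(name):
    d=np.load(f"{name}.npz");return d["im"],{k:d[k] for k in("camera_matrix","dist_coeffs","camera_from_world")},d
E
python3 -c "
from h import *
snap('L1')"
```

```text
t 1.82 pos [ 528.7 -255.1  181.5] f [-0.17  0.04 -0.62] w 95.0 gf 0.0 yawX -2.71 zax [-0.  0. -1.] j [-0.56  0.47  1.69 -0.    0.98  1.06]
```

View pics/L1.png

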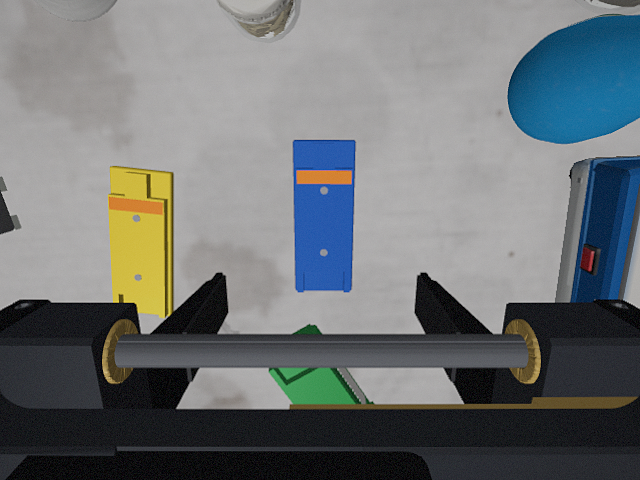

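The blue dock is at columns 293–355, rows 140–291 (stripe row 177); the yellow one at left is also whole in view.

```bash
cat >> h.py <<'E'
def rect(name,cx,cy,phi,z,k=4,hx=110,hy=70):
    """metric view: columns along box x, rows along -box y, k px/mm, centred on (cx,cy)"""
    im,m,d=load(name);a=np.radians(phi);c,s=np.cos(a),np.sin(a)
    X,Y=np.meshgrid(np.arange(-hx,hx,1/k),np.arange(hy,-hy,-1/k))
    P=np.stack([cx+c*X-s*Y,cy+s*X+c*Y,0*X+z],-1).reshape(-1,3)
    uv=w2p("wrist",P,m).reshape(*X.shape,2).astype(np.float32)
    return cv2.remap(im,uv[...,0],uv[...,1],cv2.INTER_CUBIC),k,hx,hy
def meas(name,cx,cy,phi,z,masks):
    im,k,hx,hy=rect(name,cx,cy,phi,z)
    hsv=cv2.cvtColor(im,cv2.COLOR_RGB2HSV).astype(int);out=[]
    for nm,f in masks.items():
        mk=f(*[hsv[...,i] for i in range(3)]).astype(np.uint8)
        mk=cv2.morphologyEx(mk,cv2.MORPH_OPEN,np.ones((5,5)))
        n,l,st,c=cv2.connectedComponentsWithStats(mk)
        if n<2: print(nm,"none");continue
        i=1+np.argmax(st[1:,4]);p=np.argwhere(l==i)[:,::-1].astype(np.float32)
        (u,v),wh,an=cv2.minAreaRect(p)
        an=(-an+45)%90-45
        lx,ly=u/k-hx,hy-v/k;a=np.radians(phi)
        print(nm,"local",np.round((lx,ly),1),"size",np.round(np.array(wh)/k,1),"ang",round(phi+an,2),"world",np.round((cx+np.cos(a)*lx-np.sin(a)*ly,cy+np.sin(a)*lx+np.cos(a)*ly),1))
    return im
ORG=lambda h,s,v:(h>4)&(h<18)&(s>150)&(v>120)
BLU=lambda h,s,v:((h>105)&(h<125)&(s>150)&(v>60))|ORG(h,s,v)
YEL=lambda h,s,v:((h>18)&(h<34)&(s>130)&(v>70))|ORG(h,s,v)
WHT=lambda h,s,v:((s<40)&(v>215))
E
python3 - <<'E'
from h import *
a=meas('L1',528.6,-254.6,-2.9,18,dict(st=ORG,b=BLU))
b=meas('L1',511.6,-75.2,-9,18,dict(st=ORG,y=YEL))
cv2.imwrite('pics/r1.png',np.vstack([a,b])[::2,::2,::-1].copy())
go(511.6,-75.2,180,-9)
E
```

```text
st local [40.5 -2.8] size [49. 11.] ang -2.9 world [ 568.9 -259.4]
b local [ 0.4 -2.7] size [ 55.  145.7] ang -2.9 world [ 528.8 -257.4]
st local [39.9 -1.4] size [49.2 11.2] ang -9.0 world [550.8 -82.8]
y local [ 0.7 -5.8] size [ 60.2 148. ] ang -8.9 world [511.4 -81. ]
-> tool delta [ -25.6 -178.9    1.5] rows 3.6 turn z 6.3 tilt(deg) [-0.    0.01 -0.  ]
```

View pics/r1.png

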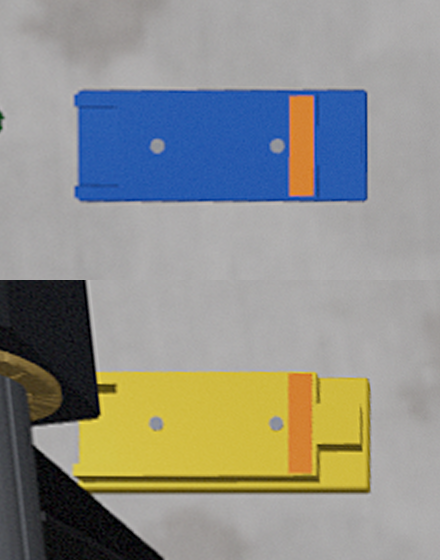

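Request:
carry_out(
  series=[
    [1,-5,-45,0,0,0,3.3],
    [1,-5,-45,0,0,0,3],
    [1,-5,-45,0,0,0,0],
    [1,-5,-46,2,0,0,0],
    [1,0,0,0,0,0,0],
    [1,0,0,0,0,0,0],
  ],
)

```text
clock: 2.58
position: [530.7, -73.5, 179.6]
eef_rot: [0.997, -0.079, 0.0, 0.0]
force: [-0.4, -0.1, 0.7]
grip_width: 95.0
gripper_force: 0.0
```

```bash
python3 - <<'E'
from h import *
snap('Y1')
a=meas('Y1',511.6,-76.6,-9,18,dict(st=ORG,y=YEL))
go(674,113.6,216,82.6)
E
```

```text
t 2.62 pos [530.7 -73.9 179.6] f [ 0.29  0.27 -0.41] w 94.9 gf 0.0 yawX -9.15 zax [ 0. -0. -1.] j [-0.26  0.4   1.82 -0.    0.92  1.47]
st local [39.5  0.2] size [49.  11.2] ang -8.68 world [550.7 -82.5]
y local [-0.1  0.4] size [ 55.2 146.8] ang -9.0 world [511.5 -76.2]
-> tool delta [ 111.7 -207.9  -36.5] rows 4.8 turn z -91.7 tilt(deg) [ 0.01 -0.01  0.  ]
```

Request:
carry_out(
  series=[
    [1,22,-41,-7,0,0,0],
    [1,22,-41,-7,0,0,0],
    [1,22,-41,-7,0,0,0],
    [1,22,-42,-7,0,0,0],
    [1,23,-42,-8,0,0,0],
  ],
)

```text
clock: 3.25
position: [674.3, 113.3, 215.6]
eef_rot: [0.997, -0.081, -0.0, 0.0]
force: [0.0, -0.9, 1.5]
grip_width: 94.9
gripper_force: 0.0
```

Request:
carry_out(
  series=[
    [1,0,0,0,0,0,-10.5],
    [1,0,0,0,0,0,-10.5],
    [1,0,0,0,0,0,-10.5],
    [1,0,0,0,0,0,-10.5],
    [1,0,0,0,0,0,-10.5],
    [1,0,0,0,0,0,-10.5],
    [1,0,0,0,0,0,-10.5],
    [1,0,0,0,0,0,-10.5],
  ],
)

```text
clock: 4.25
position: [673.5, 111.9, 215.3]
eef_rot: [0.793, 0.609, -0.0, 0.0]
force: [-0.1, 1.1, 0.3]
grip_width: 94.6
gripper_force: 0.0
```

Request:
carry_out(
  series=[
    [1,0,0,0,0,0,-8],
    [1,0,0,0,0,0,0],
    [1,0,0,0,0,0,0],
  ],
)

```text
clock: 4.62
position: [673.4, 112.7, 215.4]
eef_rot: [0.751, 0.66, -0.0, 0.0]
force: [-1.1, 0.1, 0.6]
grip_width: 95.5
gripper_force: 0.0
```

```bash
python3 - <<'E'
from h import *
snap('A1')
a=meas('A1',674,113.6,82.6,54,dict(st=ORG,w=WHT,lid=lambda h,s,v:WHT(h,s,v)|ORG(h,s,v)))
cv2.imwrite('pics/rA.png',np.vstack([cv2.resize(cv2.imread('pics/A1.png'),(440,330)),a[::2,::2,::-1]]))
E
```

```text
t 4.67 pos [673.3 112.9 215.4] f [ 0.54 -0.19 -0.52] w 95.4 gf 0.0 yawX 82.65 zax [-0. -0. -1.] j [ 0.07  0.57  1.4  -0.    1.17  0.2 ]
st local [42.4 -0.7] size [11.1 48.9] ang 81.01 world [680.1 155.6]
w none
lid local [42.4 -0.7] size [11.1 48.9] ang 81.01 world [680.1 155.6]
```

View pics/rA.png

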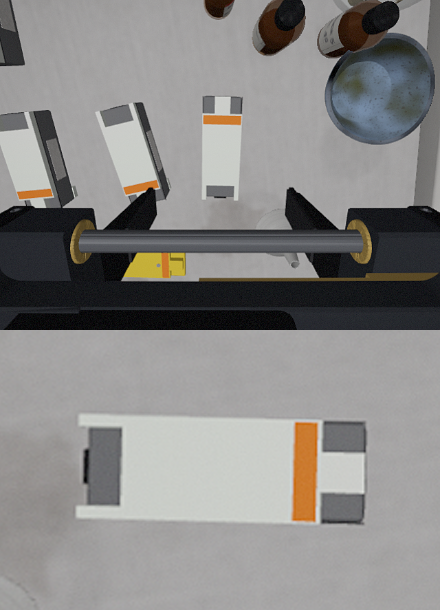

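Box A seen well: lid along the tool axis, stripe at the far end; the stripe lies 42.3 mm from the centre, which also reconciles the dock outlines (lower flange). Down to grasp.

```bash
python3 - <<'E'
from h import *
go(673.7,113.8,42,81.0)
E
```

```text
-> tool delta [  1.    0.3 173.4] rows 3.5 turn z 1.6 tilt(deg) [-0.    0.01 -0.  ]
```

Request:
carry_out(
  series=[
    [1,1,0.3,43,0,0,1.6],
    [1,0,0,43,0,0,0],
    [1,0,0,43,0,0,0],
    [1,0,0,44,0,0,0],
    [1,0,0,0,0,0,0],
    [1,0,0,0,0,0,0],
  ],
)

```text
clock: 5.42
position: [674.4, 114.4, 44.1]
eef_rot: [0.759, 0.651, 0.001, 0.001]
force: [0.2, 0.4, 1.1]
grip_width: 95.0
gripper_force: 0.0
```

Request:
carry_out(
  series=[
    [0.3,0,0,0,0,0,0],
    [0.3,0,0,0,0,0,0],
    [0.3,0,0,0,0,0,0],
    [0.3,0,0,0,0,0,0],
    [0.3,0,0,0,0,0,0],
    [0.3,0,0,0,0,0,0],
  ],
  newtons=45,
)

```text
clock: 6.18
position: [673.8, 114.4, 42.6]
eef_rot: [0.759, 0.651, 0.0, 0.0]
force: [1.3, -0.1, 1.8]
grip_width: 51.5
gripper_force: 45.0
```

Request:
carry_out(
  series=[
    [0.3,0,0,-10,0,0,0],
    [0.3,0,0,-30,0,0,0],
    [0.3,0,0,-30,0,0,0],
    [0.3,0,0,0,0,0,0],
    [0.3,0,0,0,0,0,0],
    [0.3,0,0,0,0,0,0],
  ],
)

```text
clock: 6.92
position: [672.8, 114.4, 110.8]
eef_rot: [0.759, 0.651, -0.001, -0.001]
force: [0.0, 0.4, -8.1]
grip_width: 51.9
gripper_force: 45.0
```

```bash
python3 - <<'E'
from h import *
snap('A2')
_,_,d=load('A2');p=d['pos']
a=meas('A2',p[0],p[1],81.0,p[2]+12,dict(st=ORG))
cv2.imwrite('pics/rA2.png',np.vstack([cv2.resize(cv2.imread('pics/A2.png'),(440,330)),a[::2,::2,::-1]]))
go(508.9,-75.9,150,-9);go(526.7,-257.3,150,-2.9)
E
```

```text
t 6.97 pos [673.  114.4 111. ] f [-0.35  0.21 -8.41] w 51.3 gf 45.0 yawX 81.22 zax [-0.002 -0.    -1.   ] j [ 0.07  0.67  1.5  -0.    0.97  0.22]
st local [41.6  0.4] size [48.8 11.2] ang 81.0 world [678.9 155.5]
-> tool delta [-213.1 -133.2  -38.6] rows 5.1 turn z 90.2 tilt(deg) [-0.13  0.03 -0.  ]
-> tool delta [-389.7  -87.9  -38.6] rows 8.0 turn z 84.1 tilt(deg) [-0.13  0.03 -0.  ]
```

View pics/rA2.png

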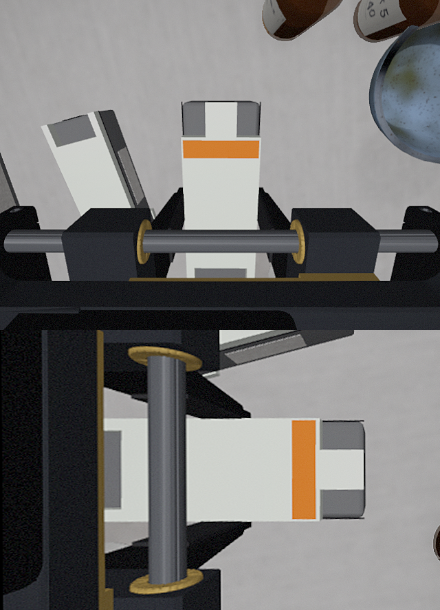

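Weight ≈ 8 N: full → blue dock. Box is held square and centred (stripe 41.6 mm ahead of TCP).

Request:
carry_out(
  series=[
    [0.3,-47,-11,-15,0,0,0],
    [0.3,-49,-11,-12,0,0,0],
    [0.3,-49,-11,-12,0,0,0],
    [0.3,-49,-11,0,0,0,0],
    [0.3,-49,-11,0,0,0,0],
    [0.3,-49,-11,0,0,0,0],
    [0.3,-49,-11,0,0,0,0],
    [0.3,-48,-11,0,0,0,0],
  ],
)

```text
clock: 7.98
position: [527.0, -258.4, 152.1]
eef_rot: [0.759, 0.651, 0.0, 0.001]
force: [0.9, -0.1, -0.1]
grip_width: 28.7
gripper_force: 0.0
```

Request:
carry_out(
  series=[
    [0.3,0,0,0,0,0,10.5],
    [0.3,0,0,0,0,0,10.5],
    [0.3,0,0,0,0,0,10.5],
    [0.3,0,0,0,0,0,10.5],
    [0.3,0,0,0,0,0,10.5],
    [0.3,0,0,0,0,0,10.5],
    [0.3,0,0,0,0,0,10.5],
    [0.3,0,0,0,0,0,10.5],
  ],
)

```text
clock: 8.98
position: [527.7, -256.9, 151.9]
eef_rot: [1.0, -0.027, 0.001, 0.0]
force: [0.1, -0.2, -0.2]
grip_width: 28.8
gripper_force: 0.0
```

Request:
carry_out(
  series=[
    [0.3,0,0,0,0,0,0],
    [0.3,0,0,0,0,0,0],
    [0.3,0,0,0,0,0,0],
  ],
)

```text
clock: 9.35
position: [527.3, -256.6, 151.6]
eef_rot: [1.0, -0.023, 0.0, 0.0]
force: [0.3, 0.4, -0.3]
grip_width: 28.6
gripper_force: 0.0
```

```bash
python3 - <<'E'
from h import *
snap('A3')
_,_,d=load('A3');p=d['pos']
meas('A3',p[0],p[1],-2.9,p[2]+12,dict(st=ORG))
go(527.4,-257.3,70,-2.9)
E
```

```text
t 9.4 pos [ 527.3 -256.6  151.6] f [0.31 0.22 0.3 ] w 28.6 gf 0.0 yawX -2.67 zax [ 0. -0. -1.] j [-0.57  0.5   1.72 -0.    0.92  1.05]
st local [58.2 -0.2] size [25.5  5.5] ang -2.9 world [ 585.5 -259.8]
-> tool delta [ 0.1  0.7 81.6] rows 1.6 turn z 0.2 tilt(deg) [ 0.01 -0.01  0.  ]
```

The grip slackened and the box was dropped. Look.

```bash
python3 - <<'E'
from h import *
a=env.camera("top");b=env.camera("side")
np.save('top1.npy',a)
cv2.imwrite("pics/d1.png",np.vstack([cv2.resize(a[160:380,130:490],None,fx=1.6,fy=1.6),cv2.resize(b[180:400,200:490],(576,240))])[:,:,::-1])
E
```

```text
(no output)
```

View pics/d1.png

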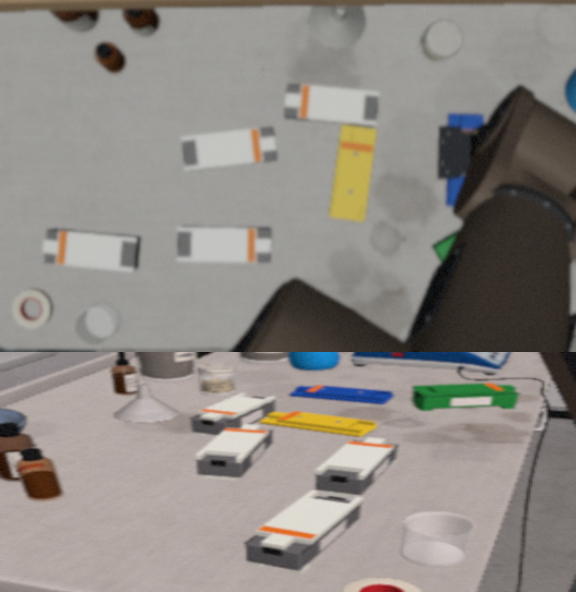

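Box A stands upright beside the yellow dock's stripe end at crop (332,104); all bystanders stand. Measure and re-grasp.

```bash
python3 - <<'E'
from h import *
q=np.array([(380,96),(287,84),(285,112),(377,124)])/1.6+[130,160]
w=p2w("top",q,54);print(w.mean(0).round(1),np.degrees(np.arctan2(*(w[1]+w[2]-w[0]-w[3])[[1,0]])).round(1))
print(p2w("top",[(340,174),(337.5,190)],0).round(0),p2w("top",[(340,170)],85).round(0))
go(w.mean(0)[0],w.mean(0)[1],216,86)
E
```

```text
[617.2 -42.5  54. ] 81.7
[[756. -54.   0.]
 [713. -47.   0.]] [[749. -49.  85.]]
-> tool delta [  79.6 -218.1  -64.5] rows 4.8 turn z -88.7 tilt(deg) [ 0.01 -0.01  0.  ]
```

Request:
carry_out(
  series=[
    [1,16,-43,-13,0,0,0],
    [1,16,-43,-13,0,0,0],
    [1,16,-44,-13,0,0,0],
    [1,16,-44,-13,0,0,0],
    [1,16,-44,-13,0,0,0],
  ],
)

```text
clock: 10.12
position: [618.2, -41.2, 217.0]
eef_rot: [1.0, -0.024, 0.0, 0.0]
force: [-0.3, -0.8, 0.0]
grip_width: 73.2
gripper_force: 0.0
```

Request:
carry_out(
  series=[
    [1,0,0,0,0,0,-10.5],
    [1,0,0,0,0,0,-10.5],
    [1,0,0,0,0,0,-10.5],
    [1,0,0,0,0,0,-10.5],
    [1,0,0,0,0,0,-10.5],
    [1,0,0,0,0,0,-10.5],
    [1,0,0,0,0,0,-10.5],
    [1,0,0,0,0,0,-10.5],
  ],
)

```text
clock: 11.12
position: [617.7, -42.7, 216.5]
eef_rot: [0.757, 0.654, -0.0, -0.0]
force: [-0.4, -0.9, -0.1]
grip_width: 95.3
gripper_force: 0.0
```

Request:
carry_out(
  series=[
    [1,0,0,0,0,0,0],
    [1,0,0,0,0,0,0],
    [1,0,0,0,0,0,0],
  ],
)

```text
clock: 11.5
position: [617.7, -42.7, 216.5]
eef_rot: [0.76, 0.65, -0.0, 0.0]
force: [0.1, 1.1, -0.6]
grip_width: 95.1
gripper_force: 0.0
```

```bash
python3 - <<'E'
from h import *
snap('A4')
a=meas('A4',617,-42.5,82,54,dict(st=ORG))
cv2.imwrite('pics/rA4.png',np.vstack([cv2.resize(cv2.imread('pics/A4.png'),(440,330)),a[::2,::2,::-1]]))
E
```

```text
t 11.55 pos [617.7 -42.7 216.5] f [ 0.02 -0.7  -1.06] w 95.2 gf 0.0 yawX 81.13 zax [-0. -0. -1.] j [-0.18  0.48  1.57 -0.    1.1  -0.02]
st local [42.8  2.5] size [48.9 11.1] ang 83.67 world [6.205e+02 2.000e-01]
```

View pics/rA4.png

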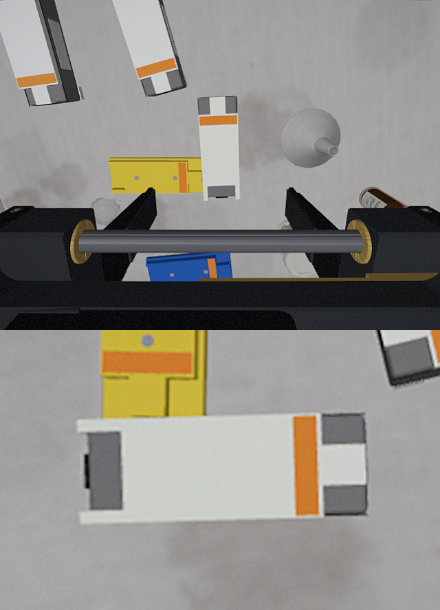

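```bash
python3 - <<'E'
from h import *
go(616.7,-33.9,44,83.6)
E
```

```text
-> tool delta [  8.6  -2.4 172.5] rows 3.5 turn z -2.5 tilt(deg) [0. 0. 0.]
```

Request:
carry_out(
  series=[
    [1,8.6,-2.4,43,0,0,-2.5],
    [1,0,0,43,0,0,0],
    [1,0,0,43,0,0,0],
    [1,0,0,43.5,0,0,0],
    [1,0,0,0,0,0,0],
    [1,0,0,0,0,0,0],
  ],
)

```text
clock: 12.3
position: [617.4, -34.0, 45.5]
eef_rot: [0.745, 0.667, 0.0, 0.001]
force: [-0.7, -1.2, -0.2]
grip_width: 95.0
gripper_force: 0.0
```

Request:
carry_out(
  series=[
    [0.3,0,0,0,0,0,0],
    [0.3,0,0,0,0,0,0],
    [0.3,0,0,0,0,0,0],
    [0.3,0,0,0,0,0,0],
    [0.3,0,0,0,0,0,0],
    [0.3,0,0,0,0,0,0],
  ],
  newtons=58,
)

```text
clock: 13.05
position: [616.8, -33.9, 44.0]
eef_rot: [0.745, 0.667, 0.0, 0.0]
force: [0.2, 0.6, -0.0]
grip_width: 51.2
gripper_force: 58.0
```

Request:
carry_out(
  series=[
    [0.3,0,0,-10,0,0,0],
    [0.3,0,0,-30,0,0,0],
    [0.3,0,0,-30,0,0,0],
    [0.3,0,0,0,0,0,0],
    [0.3,0,0,0,0,0,0],
    [0.3,0,0,0,0,0,0],
  ],
)

```text
clock: 13.8
position: [615.9, -33.8, 112.5]
eef_rot: [0.745, 0.667, -0.001, -0.001]
force: [-0.1, -0.3, -7.9]
grip_width: 51.3
gripper_force: 58.0
```

```bash
python3 - <<'E'
from h import *
snap('A5')
_,_,d=load('A5');p=d['pos']
a=meas('A5',p[0],p[1],83.6,p[2]+10,dict(st=ORG))
go(526.7,-257.3,120,-2.9)
E
```

```text
t 13.85 pos [616.1 -33.8 112.7] f [-0.83  0.26 -7.13] w 51.1 gf 58.0 yawX 83.72 zax [-0.002  0.    -1.   ] j [-0.16  0.59  1.68 -0.    0.88 -0.05]
st local [34.4  0.4] size [49.2 11.2] ang 83.6 world [6.194e+02 5.000e-01]
-> tool delta [-232.   -64.4   -7.2] rows 4.8 turn z 86.6 tilt(deg) [-0.13 -0.    0.  ]
```

Request:
carry_out(
  series=[
    [0.3,-38,-9,-7,0,0,0],
    [0.3,-39,-9.5,0,0,0,0],
    [0.3,-39,-9.5,0,0,0,0],
    [0.3,-39,-9.5,0,0,0,0],
    [0.3,-39,-9.5,0,0,0,0],
    [0.3,-37.5,-9.5,0,0,0,0],
  ],
)

```text
clock: 14.6
position: [534.5, -258.9, 120.3]
eef_rot: [0.745, 0.667, -0.0, -0.0]
force: [0.4, 0.5, -7.7]
grip_width: 51.5
gripper_force: 58.0
```

Request:
carry_out(
  series=[
    [0.3,0,0,0,0,0,10.6],
    [0.3,0,0,0,0,0,10.6],
    [0.3,0,0,0,0,0,10.6],
    [0.3,0,0,0,0,0,10.6],
    [0.3,0,0,0,0,0,10.6],
    [0.3,0,0,0,0,0,10.6],
    [0.3,0,0,0,0,0,10.6],
    [0.3,0,0,0,0,0,10.6],
  ],
)

```text
clock: 15.6
position: [535.0, -257.7, 120.2]
eef_rot: [1.0, -0.012, -0.001, -0.0]
force: [-0.3, -0.4, -7.7]
grip_width: 51.0
gripper_force: 58.0
```

Request:
carry_out(
  series=[
    [0.3,0,0,0,0,0,1.8],
    [0.3,0,0,0,0,0,0],
    [0.3,0,0,0,0,0,0],
  ],
)

```text
clock: 15.98
position: [535.2, -257.8, 120.9]
eef_rot: [1.0, -0.024, -0.0, -0.0]
force: [0.3, 0.2, -7.5]
grip_width: 51.7
gripper_force: 58.0
```

```bash
python3 - <<'E'
from h import *
snap('A6')
_,_,d=load('A6');p=d['pos']
meas('A6',p[0],p[1],-2.9,p[2]+10,dict(st=ORG))
go(534.5,-257.7,64,-2.9)
E
```

```text
t 16.02 pos [ 535.2 -257.8  120.9] f [-0.43  0.5  -7.81] w 51.5 gf 58.0 yawX -2.77 zax [-0. -0. -1.] j [-0.56  0.55  1.73 -0.    0.86  1.06]
st local [34.1  0.1] size [49.2 11.2] ang -2.9 world [ 569.2 -259.4]
-> tool delta [-0.6 -0.1 56.9] rows 1.1 turn z 0.1 tilt(deg) [0.   0.01 0.  ]
```

Box stripe (569.2,−259.4) matches the dock stripe (568.9,−259.4). Lower.

Request:
carry_out(
  series=[
    [0.3,-0.3,0,30,0,0,0],
    [0.3,0,0,22,0,0,0],
    [0.3,0,0,5,0,0,0],
    [0.3,0,0,5,0,0,0],
    [0.3,0,0,4,0,0,0],
    [0.3,0,0,0,0,0,0],
    [0.3,0,0,0,0,0,0],
  ],
)

```text
clock: 16.9
position: [535.1, -257.9, 55.4]
eef_rot: [1.0, -0.025, 0.0, 0.0]
force: [0.5, -0.2, -7.2]
grip_width: 51.1
gripper_force: 58.0
```

It dropped into the notches (would have stopped at 62). Lower the last mm and release.

Request:
carry_out(
  series=[
    [0.3,0,0,1,0,0,0],
    [0.3,0,0,0.6,0,0,0],
    [0.3,0,0,0,0,0,0],
  ],
)

```text
clock: 17.27
position: [535.2, -257.9, 54.1]
eef_rot: [1.0, -0.025, 0.0, 0.0]
force: [-0.5, 2.0, 2.1]
grip_width: 51.0
gripper_force: 58.0
```

Request:
carry_out(
  series=[
    [0.9,0,0,0,0,0,0],
    [0.9,0,0,0,0,0,0],
    [0.9,0,0,0,0,0,0],
    [1,0,0,-45,0,0,0],
    [1,0,0,-45,0,0,0],
    [1,0,0,-45,0,0,0],
    [1,0,0,-20,0,0,0],
    [1,0,0,0,0,0,0],
  ],
)

```text
clock: 18.27
position: [535.3, -258.1, 209.8]
eef_rot: [1.0, -0.025, 0.001, 0.001]
force: [-0.0, 0.7, -0.4]
grip_width: 95.2
gripper_force: 0.0
```

```bash
python3 - <<'E'
from h import *
snap('L2')
a=meas('L2',526.7,-257.3,-2.9,64,dict(st=ORG))
im=env.camera("top");np.save('top2.npy',im)
old=np.load('top0.npy')
hsv=cv2.cvtColor(im,cv2.COLOR_RGB2HSV);h,s,v=[hsv[...,i].astype(int) for i in range(3)]
n,l,st,c=cv2.connectedComponentsWithStats(ORG(h,s,v).astype(np.uint8))
for i in range(1,n):
    if st[i,4]>15 and c[i][1]>170:print(c[i].round(1),p2w("top",[c[i]],54)[0].round(1))
go(551.4,119,216,95.4)
E
```

```text
t 18.32 pos [ 534.8 -257.8  208.4] f [0.27 0.3  0.42] w 95.3 gf 0.0 yawX -2.88 zax [ 0.001 -0.    -1.   ] j [-0.56  0.45  1.64 -0.    1.05  1.06]
st local [42.5  0.4] size [48.7 11. ] ang -2.9 world [ 569.2 -259.1]
[289.7 250.8] [555.   77.1  54. ]
[352.9 251.2] [551.4 -78.9  54. ]
[286.5 312.8] [402.6  87.   54. ]
[168.6 313.7] [403.5 379.3  54. ]
-> tool delta [  -2.1 -377.    -8.3] rows 7.5 turn z -98.3 tilt(deg) [-0.02  0.05 -0.  ]
```

Request:
carry_out(
  series=[
    [1,0,-47,-4,0,0,0],
    [1,0,-47,-4,0,0,0],
    [1,0,-47,0,0,0,0],
    [1,0,-47,0,0,0,0],
    [1,0,-47,0,0,0,0],
    [1,0,-47,0,0,0,0],
    [1,-1,-47,0,0,0,0],
    [1,-1,-48,0,0,0,0],
  ],
)

```text
clock: 19.38
position: [551.3, 120.3, 214.8]
eef_rot: [1.0, -0.025, -0.001, 0.0]
force: [0.4, -0.8, -0.1]
grip_width: 95.0
gripper_force: 0.0
```

Request:
carry_out(
  series=[
    [1,0,0,0,0,0,-10.6],
    [1,0,0,0,0,0,-10.6],
    [1,0,0,0,0,0,-10.6],
    [1,0,0,0,0,0,-10.6],
    [1,0,0,0,0,0,-10.6],
    [1,0,0,0,0,0,-10.6],
    [1,0,0,0,0,0,-10.6],
    [1,0,0,0,0,0,-10.6],
  ],
)

```text
clock: 20.38
position: [551.3, 118.8, 214.7]
eef_rot: [0.753, 0.658, -0.001, -0.001]
force: [0.8, 0.5, -0.4]
grip_width: 95.2
gripper_force: 0.0
```

Request:
carry_out(
  series=[
    [1,0,0,0,0,0,-10.5],
    [1,0,0,0,0,0,-3],
    [1,0,0,0,0,0,0],
    [1,0,0,0,0,0,0],
  ],
)

```text
clock: 20.88
position: [551.6, 118.8, 215.6]
eef_rot: [0.673, 0.739, -0.001, -0.0]
force: [-0.2, -0.3, 0.4]
grip_width: 95.2
gripper_force: 0.0
```

```bash
cat >> h.py <<'E'
BOX=lambda h,s,v:((s<50)&(v>195))|ORG(h,s,v)
E
python3 - <<'E'
from h import *
snap('B1')
a=meas('B1',551.4,119,-84.6,54,dict(st=ORG,bx=BOX))
cv2.imwrite('pics/rB.png',np.vstack([cv2.resize(cv2.imread('pics/B1.png'),(440,330)),a[::2,::2,::-1]]))
E
```

```text
t 20.93 pos [551.7 118.8 215.8] f [-0.92 -0.21 -0.24] w 95.0 gf 0.0 yawX 95.36 zax [-0.001 -0.    -1.   ] j [ 0.1   0.4   1.7  -0.    1.04  0.  ]
st local [42.5 -1.5] size [11.  48.5] ang -84.6 world [553.9  76.5]
bx local [-17.3  -2. ] size [ 51.1 107.3] ang -84.2 world [547.8 136. ]
```

View pics/rB.png

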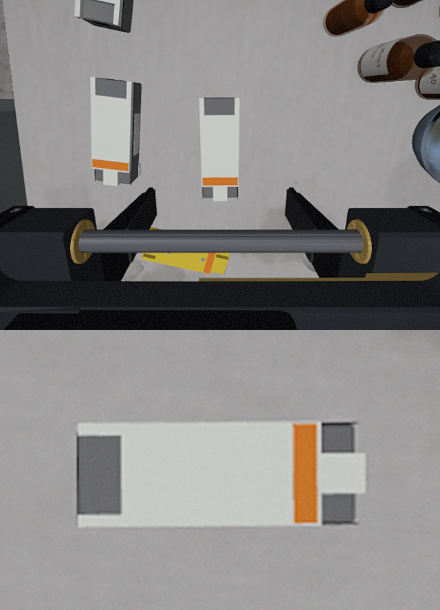

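```bash
python3 - <<'E'
from h import *
go(549.7,118.6,42,95.6)
E
```

```text
-> tool delta [ -0.   -1.8 173.8] rows 3.5 turn z -0.2 tilt(deg) [-0.05  0.   -0.  ]
```

Request:
carry_out(
  series=[
    [1,0,-1.8,43,0,0,-0.2],
    [1,0,0,43,0,0,0],
    [1,0,0,43,0,0,0],
    [1,0,0,44.5,0,0,0],
    [1,0,0,0,0,0,0],
    [1,0,0,0,0,0,0],
  ],
)

```text
clock: 21.68
position: [550.7, 118.7, 44.2]
eef_rot: [0.672, 0.741, 0.0, 0.0]
force: [-0.1, 0.6, 0.2]
grip_width: 95.0
gripper_force: 0.0
```

Request:
carry_out(
  series=[
    [0.3,0,0,0,0,0,0],
    [0.3,0,0,0,0,0,0],
    [0.3,0,0,0,0,0,0],
    [0.3,0,0,0,0,0,0],
    [0.3,0,0,0,0,0,0],
    [0.3,0,0,0,0,0,0],
  ],
  newtons=58,
)

```text
clock: 22.42
position: [550.0, 118.7, 43.0]
eef_rot: [0.672, 0.741, -0.0, 0.0]
force: [0.2, 0.3, 1.8]
grip_width: 51.2
gripper_force: 58.0
```

Request:
carry_out(
  series=[
    [0.3,0,0,-10,0,0,0],
    [0.3,0,0,-30,0,0,0],
    [0.3,0,0,-30,0,0,0],
    [0.3,0,0,0,0,0,0],
    [0.3,0,0,0,0,0,0],
    [0.3,0,0,0,0,0,0],
  ],
)

```text
clock: 23.18
position: [549.5, 118.6, 111.9]
eef_rot: [0.672, 0.741, -0.001, -0.001]
force: [-0.1, -0.2, -1.9]
grip_width: 51.1
gripper_force: 58.0
```

```bash
python3 - <<'E'
from h import *
snap('B2')
_,_,d=load('B2');p=d['pos']
a=meas('B2',p[0],p[1],95.6,p[2]+12,dict(st=ORG,bx=BOX))
cv2.imwrite('pics/rB2.png',a[::2,::2,::-1])
go(508.9,-75.9,130,171);go(526.7,-257.3,150,177.1)
E
```

```text
t 23.23 pos [549.6 118.6 112. ] f [-0.23 -0.49 -2.71] w 51.6 gf 58.0 yawX 95.62 zax [-0.002 -0.    -1.   ] j [ 0.1   0.53  1.82 -0.    0.8  -0.  ]
st local [-41.6   0.1] size [10.7 48.7] ang 95.6 world [553.5  77.2]
bx local [27.4  0.2] size [51.5 87.8] ang 95.6 world [546.6 145.8]
-> tool delta [-189.6  -59.6  -17.9] rows 4.0 turn z -75.4 tilt(deg) [-0.1   0.01 -0.  ]
-> tool delta [-371.9  -59.7  -37.9] rows 7.6 turn z -81.5 tilt(deg) [-0.1   0.01 -0.  ]
```

View pics/rB2.png

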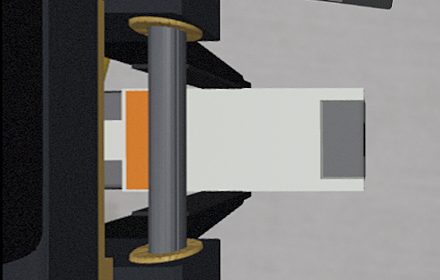

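Light → yellow dock. Before reversed placing, glance at the yellow dock from the reversed heading, past the held box.

```bash
python3 - <<'E'
from h import *
go(508.9+.988*120,-75.9-.156*120,160,171)
E
```

```text
-> tool delta [-219.8   56.5  -48.1] rows 4.6 turn z -75.4 tilt(deg) [-0.1   0.01 -0.  ]
```

Request:
carry_out(
  series=[
    [0.3,0,0,-24,0,0,0],
    [0.3,-36,9,-24,0,0,0],
    [0.3,-37,9.5,0,0,0,0],
    [0.3,-37,9.5,0,0,0,0],
    [0.3,-37,9.5,0,0,0,0],
    [0.3,-37,9.5,0,0,0,0],
    [0.3,-36,9.5,0,0,0,0],
  ],
)

```text
clock: 24.1
position: [627.9, -96.0, 160.0]
eef_rot: [0.672, 0.741, -0.0, -0.001]
force: [0.7, 0.5, -1.3]
grip_width: 51.3
gripper_force: 58.0
```

Request:
carry_out(
  series=[
    [0.3,0,0,0,0,0,-10.6],
    [0.3,0,0,0,0,0,-10.6],
    [0.3,0,0,0,0,0,-10.6],
    [0.3,0,0,0,0,0,-10.6],
    [0.3,0,0,0,0,0,-10.6],
    [0.3,0,0,0,0,0,-10.6],
    [0.3,0,0,0,0,0,-10.6],
    [0.3,0,0,0,0,0,-1.2],
  ],
)

```text
clock: 25.1
position: [627.6, -94.7, 160.1]
eef_rot: [0.078, 0.997, 0.0, -0.001]
force: [1.0, 0.5, -2.4]
grip_width: 51.5
gripper_force: 58.0
```

Request:
carry_out(
  series=[
    [0.3,0,0,0,0,0,0],
    [0.3,0,0,0,0,0,0],
  ],
)

```text
clock: 25.35
position: [627.8, -94.7, 160.7]
eef_rot: [0.079, 0.997, -0.0, -0.0]
force: [0.6, 0.3, -1.7]
grip_width: 51.3
gripper_force: 58.0
```

```bash
python3 - <<'E'
from h import *
snap('Y2')
a=meas('Y2',508.9,-75.9,-9,18,dict(st=ORG))
_,_,d=load('Y2');p=d['pos'];
go(508.9,-75.9,160,171);go(508.9,-75.9,62,171)
E
```

```text
t 25.4 pos [627.8 -94.7 160.8] f [ 0.   -0.82 -1.6 ] w 51.3 gf 58.0 yawX 170.92 zax [-0. -0. -1.] j [-0.25  0.56  1.59 -0.    1.   -1.67]
st local [42.4 -0.1] size [11.2 49.2] ang -9.0 world [550.7 -82.7]
-> tool delta [120.4  -0.2   0.8] rows 2.4 turn z -0.1 tilt(deg) [-0.   -0.01  0.  ]
-> tool delta [120.3  -0.2  98.8] rows 3.1 turn z -0.1 tilt(deg) [-0.   -0.01  0.  ]
```

No bias: both headings agree on the stripe (550.7, −82.6). Place.

Request:
carry_out(
  series=[
    [0.3,40,0,0,0,0,0],
    [0.3,40,0,0,0,0,0],
    [0.3,40.3,-0.2,0,0,0,0],
    [0.3,0,0,40,0,0,0],
    [0.3,0,0,40,0,0,0],
    [0.3,0,0,14,0,0,0],
    [0.3,0,0,0,0,0,0],
    [0.3,0,0,0,0,0,0],
  ],
)

```text
clock: 26.4
position: [509.7, -76.3, 68.0]
eef_rot: [0.078, 0.997, -0.0, 0.001]
force: [-0.2, 0.2, -1.8]
grip_width: 50.9
gripper_force: 58.0
```

Request:
carry_out(
  series=[
    [0.3,0,0,5,0,0,0],
    [0.3,0,0,4,0,0,0],
    [0.3,0,0,0,0,0,0],
    [0.3,0,0,0,0,0,0],
  ],
)

```text
clock: 26.9
position: [509.0, -76.2, 58.0]
eef_rot: [0.078, 0.997, -0.0, 0.0]
force: [-0.1, 0.8, -2.2]
grip_width: 51.2
gripper_force: 58.0
```

Request:
carry_out(
  series=[
    [0.3,0,0,3,0,0,0],
    [0.3,0,0,2,0,0,0],
    [0.3,0,0,0.5,0,0,0],
    [0.3,0,0,0,0,0,0],
  ],
)

```text
clock: 27.4
position: [509.0, -76.2, 52.9]
eef_rot: [0.078, 0.997, -0.0, 0.0]
force: [-2.9, 0.3, 9.1]
grip_width: 51.4
gripper_force: 58.0
```

Request:
carry_out(
  series=[
    [0.9,0,0,0,0,0,0],
    [0.9,0,0,0,0,0,0],
    [0.9,0,0,0,0,0,0],
    [1,0,0,-45,0,0,0],
    [1,0,0,-45,0,0,0],
    [1,0,0,-45,0,0,0],
    [1,0,0,-28,0,0,0],
    [1,0,0,0,0,0,0],
  ],
)

```text
clock: 28.4
position: [509.6, -76.3, 217.1]
eef_rot: [0.078, 0.997, -0.0, 0.002]
force: [-0.4, -0.3, -0.1]
grip_width: 95.2
gripper_force: 0.0
```

```bash
cat > tops.py <<'E'
from h import *
im=env.camera("top")
hsv=cv2.cvtColor(im,cv2.COLOR_RGB2HSV);h,s,v=[hsv[...,i].astype(int) for i in range(3)]
n,l,st,c=cv2.connectedComponentsWithStats(ORG(h,s,v).astype(np.uint8))
for i in range(1,n):
    if st[i,4]>15 and c[i][1]>170:print(c[i].round(1),p2w("top",[c[i]],54)[0].round(1))
E
python3 - <<'E'
from h import *
snap('Y3')
a=meas('Y3',508.9,-75.9,-9,64,dict(st=ORG))
import tops
go(403.6,128.7,216,89)
E
```

```text
t 28.45 pos [509.  -76.1 215.6] f [ 0.73 -0.08 -0.47] w 95.0 gf 0.0 yawX 171.03 zax [ 0.001 -0.    -1.   ] j [-0.28  0.33  1.82 -0.    0.99 -1.69]
st local [41.9  0. ] size [48.5 10.8] ang -9.0 world [550.3 -82.5]
[424.5 241.5] [ 572.8 -258.4   54. ]
[286.5 313.3] [401.4  87.   54. ]
[168.6 313.7] [403.5 379.3  54. ]
[433.3 348.8] [ 306.7 -274.1   54. ]
-> tool delta [135.7 185.9  -1.2] rows 4.6 turn z 82.0 tilt(deg) [-0.   -0.03  0.  ]
```

Request:
carry_out(
  series=[
    [1,27,37,0,0,0,0],
    [1,27,37,0,0,0,0],
    [1,27,37,0,0,0,0],
    [1,27,37,0,0,0,0],
    [1,27.7,37.9,-1,0,0,0],
  ],
)

```text
clock: 29.12
position: [402.6, 129.7, 215.1]
eef_rot: [0.078, 0.997, -0.0, -0.001]
force: [0.2, 0.5, -1.7]
grip_width: 95.3
gripper_force: 0.0
```

Request:
carry_out(
  series=[
    [1,0,0,0,0,0,10.5],
    [1,0,0,0,0,0,10.5],
    [1,0,0,0,0,0,10.5],
    [1,0,0,0,0,0,10.5],
    [1,0,0,0,0,0,10.5],
    [1,0,0,0,0,0,10.5],
    [1,0,0,0,0,0,10.5],
    [1,0,0,0,0,0,8.5],
  ],
)

```text
clock: 30.12
position: [403.4, 128.5, 215.0]
eef_rot: [0.715, 0.699, -0.001, -0.001]
force: [0.1, -0.6, 0.3]
grip_width: 94.9
gripper_force: 0.0
```

Request:
carry_out(
  series=[
    [1,0,0,0,0,0,0],
    [1,0,0,0,0,0,0],
    [1,0,0,0,0,0,0],
  ],
)

```text
clock: 30.5
position: [403.8, 128.6, 216.1]
eef_rot: [0.712, 0.702, -0.0, -0.0]
force: [0.1, 0.5, -0.3]
grip_width: 95.2
gripper_force: 0.0
```

```bash
python3 - <<'E'
from h import *
snap('D1')
a=meas('D1',403.6,128.7,-91,54,dict(st=ORG,bx=BOX))
cv2.imwrite('pics/rD.png',np.vstack([cv2.resize(cv2.imread('pics/D1.png'),(440,330)),a[::2,::2,::-1]]))
go(403.6,128.7,42,89)
E
```

```text
t 30.55 pos [403.8 128.6 216.2] f [-0.51  0.16 -0.32] w 95.2 gf 0.0 yawX 89.11 zax [-0. -0. -1.] j [ 0.15  0.2   2.02 -0.    0.93  0.17]
st local [42.4 -2.6] size [11.  48.8] ang -91.9 world [400.3  86.3]
bx local [-17.3  -1.9] size [107.8  52. ] ang -91.89 world [402. 146.]
-> tool delta [ 1.000e-01 -2.000e-01  1.742e+02] rows 3.5 turn z 0.1 tilt(deg) [-0.02  0.01  0.  ]
```

View pics/rD.png

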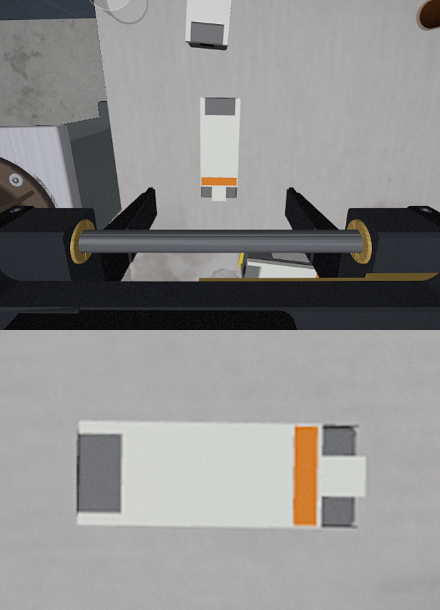

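Request:
carry_out(
  series=[
    [1,0,-2.1,43,0,0,1],
    [1,0,0,43,0,0,0],
    [1,0,0,43,0,0,0],
    [1,0,0,45,0,0,0],
    [1,0,0,0,0,0,0],
    [1,0,0,0,0,0,0],
  ],
)

```text
clock: 31.3
position: [402.3, 128.8, 43.5]
eef_rot: [0.719, 0.695, 0.0, 0.0]
force: [-0.5, 0.0, 1.1]
grip_width: 94.7
gripper_force: 0.0
```

Request:
carry_out(
  series=[
    [0.3,0,0,0,0,0,0],
    [0.3,0,0,0,0,0,0],
    [0.3,0,0,0,0,0,0],
    [0.3,0,0,0,0,0,0],
    [0.3,0,0,0,0,0,0],
    [0.3,0,0,0,0,0,0],
  ],
  newtons=58,
)

```text
clock: 32.05
position: [401.8, 128.7, 42.5]
eef_rot: [0.719, 0.695, -0.0, 0.0]
force: [-0.6, -0.5, 4.1]
grip_width: 51.1
gripper_force: 58.0
```

Request:
carry_out(
  series=[
    [0.3,0,0,-10,0,0,0],
    [0.3,0,0,-30,0,0,0],
    [0.3,0,0,-30,0,0,0],
    [0.3,0,0,0,0,0,0],
    [0.3,0,0,0,0,0,0],
    [0.3,0,0,0,0,0,0],
  ],
)

```text
clock: 32.8
position: [401.2, 128.6, 111.4]
eef_rot: [0.719, 0.695, -0.001, -0.001]
force: [-0.3, -0.7, -8.2]
grip_width: 51.4
gripper_force: 58.0
```

```bash
python3 - <<'E'
from h import *
snap('D2')
_,_,d=load('D2');p=d['pos']
a=meas('D2',p[0],p[1],88.1,p[2]+12,dict(st=ORG,bx=BOX))
go(508.9,-75.9,160,171);go(526.7,-257.3,160,177.1)
E
```

```text
t 32.85 pos [401.3 128.6 111.4] f [ 0.25 -0.46 -7.82] w 51.6 gf 58.0 yawX 88.02 zax [-0.002 -0.    -1.   ] j [ 0.15  0.37  2.15 -0.    0.63  0.19]
st local [-41.9   0.3] size [11.2 49. ] ang 88.1 world [399.6  86.7]
bx local [27.2  0.2] size [51.5 87.5] ang 88.1 world [401.9 155.8]
-> tool delta [-200.7  114.5  -48.7] rows 4.7 turn z -83.0 tilt(deg) [-0.11  0.03  0.  ]
-> tool delta [-381.3  138.5  -48.7] rows 8.2 turn z -89.1 tilt(deg) [-0.11  0.03  0.  ]
```

Heavy → blue, second level.

Request:
carry_out(
  series=[
    [0.3,-38,14,-24,0,0,0],
    [0.3,-49,17.5,-24,0,0,0],
    [0.3,-49,18,0,0,0,0],
    [0.3,-49,18,0,0,0,0],
    [0.3,-49,18,0,0,0,0],
    [0.3,-49,18,0,0,0,0],
    [0.3,-49,18,0,0,0,0],
    [0.3,-49,17,0,0,0,0],
  ],
)

```text
clock: 33.85
position: [527.1, -258.4, 159.1]
eef_rot: [0.719, 0.695, -0.0, -0.001]
force: [0.6, 0.3, -6.6]
grip_width: 51.3
gripper_force: 58.0
```

Request:
carry_out(
  series=[
    [0.3,0,0,0,0,0,-10.6],
    [0.3,0,0,0,0,0,-10.6],
    [0.3,0,0,0,0,0,-10.6],
    [0.3,0,0,0,0,0,-10.6],
    [0.3,0,0,0,0,0,-10.6],
    [0.3,0,0,0,0,0,-10.6],
    [0.3,0,0,0,0,0,-10.6],
    [0.3,0,0,0,0,0,-10.6],
  ],
)

```text
clock: 34.85
position: [526.7, -256.6, 159.0]
eef_rot: [0.06, 0.998, 0.001, -0.001]
force: [-0.2, 0.1, -8.3]
grip_width: 51.4
gripper_force: 58.0
```

Request:
carry_out(
  series=[
    [0.3,0,0,0,0,0,-4.3],
    [0.3,0,0,0,0,0,0],
    [0.3,0,0,0,0,0,0],
  ],
)

```text
clock: 35.22
position: [526.9, -256.7, 159.7]
eef_rot: [0.026, 1.0, 0.0, -0.001]
force: [-0.3, 0.2, -8.0]
grip_width: 51.6
gripper_force: 58.0
```

```bash
python3 - <<'E'
from h import *
snap('D3')
_,_,d=load('D3');p=d['pos']
a=meas('D3',p[0],p[1],177.1,p[2]+12,dict(st=ORG,bx=BOX))
go(527.2,-257.1,112,177.1)
E
```

```text
t 35.27 pos [ 527.  -256.8  159.9] f [-0.56 -0.21 -7.79] w 51.5 gf 58.0 yawX 177.04 zax [-0.001  0.    -1.   ] j [-0.57  0.49  1.71 -0.    0.94 -2.09]
st local [-41.6   0. ] size [49.  11.2] ang 177.1 world [ 568.5 -258.9]
bx local [27.5  0. ] size [51.5 87.5] ang 177.1 world [ 499.5 -255.4]
-> tool delta [-0.3 -0.3 47.9] rows 1.0 turn z -0.1 tilt(deg) [ 0.02 -0.04 -0.  ]
```

Request:
carry_out(
  series=[
    [0.3,-0.5,-0.2,30,0,0,0],
    [0.3,0,0,18,0,0,0],
    [0.3,0,0,5,0,0,0],
    [0.3,0,0,3,0,0,0],
    [0.3,0,0,0,0,0,0],
    [0.3,0,0,0,0,0,0],
  ],
)

```text
clock: 36.02
position: [527.8, -257.2, 105.1]
eef_rot: [0.025, 1.0, -0.0, 0.0]
force: [-0.7, 0.2, -7.5]
grip_width: 51.6
gripper_force: 58.0
```

Request:
carry_out(
  series=[
    [0.3,0,0,2,0,0,0],
    [0.3,0,0,2,0,0,0],
    [0.3,0,0,1,0,0,0],
    [0.3,0,0,0,0,0,0],
    [0.3,0,0,0,0,0,0],
  ],
)

```text
clock: 36.65
position: [527.6, -257.1, 99.4]
eef_rot: [0.025, 1.0, -0.0, 0.0]
force: [-1.2, -0.1, -7.1]
grip_width: 51.4
gripper_force: 58.0
```

Request:
carry_out(
  series=[
    [0.3,0,0,1,0,0,0],
    [0.3,0,0,0.3,0,0,0],
    [0.3,0,0,0,0,0,0],
  ],
)

```text
clock: 37.02
position: [527.6, -257.2, 98.6]
eef_rot: [0.025, 1.0, -0.0, 0.0]
force: [-1.9, 0.3, 1.0]
grip_width: 51.4
gripper_force: 58.0
```

Request:
carry_out(
  series=[
    [0.9,0,0,0,0,0,0],
    [0.9,0,0,0,0,0,0],
    [0.9,0,0,0,0,0,0],
    [1,0,0,-45,0,0,0],
    [1,0,0,-45,0,0,0],
    [1,0,0,-28,0,0,0],
    [1,0,0,0,0,0,0],
    [1,0,0,0,0,0,0],
  ],
)

```text
clock: 38.02
position: [527.3, -256.9, 215.2]
eef_rot: [0.025, 1.0, 0.0, -0.0]
force: [-0.2, 0.2, -0.1]
grip_width: 95.1
gripper_force: 0.0
```

```bash
python3 - <<'E'
from h import *
snap('L3')
a=meas('L3',526.7,-257.3,-2.9,110,dict(st=ORG))
import tops
go(399.2,334.2,216,85.3)
E
```

```text
t 38.08 pos [ 527.2 -256.8  214.9] f [-0.03  0.81  0.16] w 94.8 gf 0.0 yawX 177.12 zax [-0.002  0.001 -1.   ] j [-0.57  0.43  1.65 -0.    1.06 -2.09]
st local [43.1  0.4] size [10.7 48.7] ang -2.9 world [ 569.8 -259.1]
[353.9 250.2] [553.9 -81.4  54. ]
[168.6 313.1] [405.  379.3  54. ]
-> tool delta [ 1.575e+02  5.839e+02 -3.000e-01] rows 12.1 turn z 91.8 tilt(deg) [ 0.05 -0.1  -0.  ]
```

Request:
carry_out(
  series=[
    [1,13,49,0,0,0,0],
    [1,13,49,0,0,0,0],
    [1,13,49,0,0,0,0],
    [1,13,49,0,0,0,0],
    [1,13,49,0,0,0,0],
    [1,13,49,0,0,0,0],
    [1,13,49,0,0,0,0],
    [1,13,48,0,0,0,0],
  ],
)

```text
clock: 39.12
position: [442.6, 140.1, 215.4]
eef_rot: [0.025, 1.0, -0.0, -0.001]
force: [0.1, -0.3, 0.2]
grip_width: 95.0
gripper_force: 0.0
```

Request:
carry_out(
  series=[
    [1,13,48,0,0,0,0],
    [1,13,48,0,0,0,0],
    [1,13,48,0,0,0,0],
    [1,14.5,49,0,0,0,0],
    [1,0,0,0,0,0,10.5],
    [1,0,0,0,0,0,10.5],
    [1,0,0,0,0,0,10.5],
    [1,0,0,0,0,0,10.5],
  ],
)

```text
clock: 40.12
position: [399.3, 334.0, 215.0]
eef_rot: [0.384, 0.923, -0.001, -0.0]
force: [0.7, -0.5, 0.1]
grip_width: 94.8
gripper_force: 0.0
```

Request:
carry_out(
  series=[
    [1,0,0,0,0,0,10.5],
    [1,0,0,0,0,0,10.5],
    [1,0,0,0,0,0,10.5],
    [1,0,0,0,0,0,10.5],
    [1,0,0,0,0,0,7.8],
    [1,0,0,0,0,0,0],
    [1,0,0,0,0,0,0],
  ],
)

```text
clock: 41.0
position: [399.5, 334.0, 215.6]
eef_rot: [0.734, 0.679, -0.0, -0.0]
force: [0.3, -0.7, -0.1]
grip_width: 95.3
gripper_force: 0.0
```

```bash
python3 - <<'E'
from h import *
snap('C1')
a=meas('C1',399.2,334.2,85.3,54,dict(st=ORG,bx=BOX))
cv2.imwrite('pics/rC.png',np.vstack([cv2.resize(cv2.imread('pics/C1.png'),(440,330)),a[::2,::2,::-1]]))
E
```

```text
t 41.05 pos [399.5 334.  215.7] f [-0.02 -1.15 -0.28] w 94.8 gf 0.0 yawX 85.47 zax [-0.001 -0.    -1.   ] j [ 0.57  0.34  1.81 -0.    1.    0.65]
st local [44.5  3.3] size [11.  48.7] ang 84.11 world [399.6 378.8]
bx local [-9.5  4.4] size [118.7  52. ] ang 84.31 world [394.  325.1]
```

View pics/rC.png

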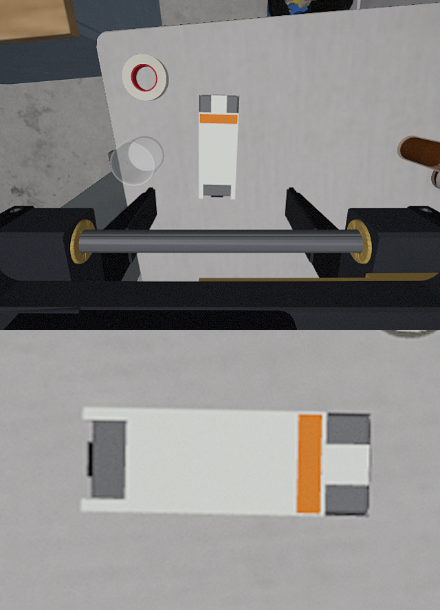

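```bash
python3 - <<'E'
from h import *
go(395.3,336.7,42,84.2)
E
```

```text
-> tool delta [  2.4  -4.3 173.7] rows 3.5 turn z 1.3 tilt(deg) [-0.03  0.03 -0.  ]
```

Request:
carry_out(
  series=[
    [0.75,2.4,-4.3,20,0,0,1.3],
    [0.75,0,0,20,0,0,0],
    [0.75,0,0,43,0,0,0],
    [0.75,0,0,45,0,0,0],
    [0.75,0,0,45,0,0,0],
    [0.75,0,0,0.8,0,0,0],
    [0.75,0,0,0,0,0,0],
  ],
)

```text
clock: 41.92
position: [396.0, 337.1, 43.4]
eef_rot: [0.743, 0.67, 0.0, 0.0]
force: [0.4, 0.2, 0.3]
grip_width: 71.5
gripper_force: 0.0
```

Request:
carry_out(
  series=[
    [0.3,0,0,0,0,0,0],
    [0.3,0,0,0,0,0,0],
    [0.3,0,0,0,0,0,0],
    [0.3,0,0,0,0,0,0],
    [0.3,0,0,0,0,0,0],
  ],
  newtons=58,
)

```text
clock: 42.55
position: [395.7, 337.0, 43.2]
eef_rot: [0.743, 0.669, 0.001, 0.0]
force: [-3.3, -0.2, 7.9]
grip_width: 51.6
gripper_force: 58.0
```

Request:
carry_out(
  series=[
    [0.3,0,0,-10,0,0,0],
    [0.3,0,0,-30,0,0,0],
    [0.3,0,0,-30,0,0,0],
    [0.3,0,0,0,0,0,0],
    [0.3,0,0,0,0,0,0],
    [0.3,0,0,0,0,0,0],
  ],
)

```text
clock: 43.3
position: [394.9, 336.4, 111.0]
eef_rot: [0.743, 0.669, -0.001, -0.0]
force: [0.7, 1.1, -8.5]
grip_width: 51.6
gripper_force: 58.0
```

```bash
python3 - <<'E'
from h import *
snap('C2')
_,_,d=load('C2');p=d['pos']
a=meas('C2',p[0],p[1],84.2,p[2]+12,dict(st=ORG,bx=BOX))
go(508.9,-75.9,180,-9);go(526.7,-257.3,210,-2.9)
E
```

```text
t 43.35 pos [395.1 336.5 111.2] f [-0.21  0.3  -7.88] w 51.4 gf 58.0 yawX 84.02 zax [-0.002 -0.001 -1.   ] j [ 0.58  0.48  1.92 -0.    0.74  0.68]
st local [42.1  0.1] size [48.7 11.2] ang 84.2 world [399.1 378.3]
bx local [9.9 0.4] size [51.2 52.8] ang 84.2 world [395.6 346.3]
-> tool delta [-398.4  156.1  -68.5] rows 8.7 turn z 93.0 tilt(deg) [-0.09  0.08 -0.  ]
-> tool delta [-577.   192.6  -98.3] rows 12.3 turn z 86.9 tilt(deg) [-0.09  0.08 -0.  ]
```

Heavy → blue, third level.

Request:
carry_out(
  series=[
    [0.3,0,0,-30,0,0,0],
    [0.3,-33,11,-40,0,0,0],
    [0.3,-45,15,0,0,0,0],
    [0.3,-48,16,0,0,0,0],
    [0.3,-48,16,0,0,0,0],
    [0.3,-48,16,0,0,0,0],
    [0.3,-48,16,0,0,0,0],
    [0.3,-48,16,0,0,0,0],
  ],
)

```text
clock: 44.35
position: [467.8, 7.9, 181.7]
eef_rot: [0.743, 0.669, -0.0, -0.0]
force: [1.0, 0.2, -8.3]
grip_width: 51.6
gripper_force: 58.0
```

Request:
carry_out(
  series=[
    [0.3,-48,16,0,0,0,0],
    [0.3,-48,16,0,0,0,0],
    [0.3,-48,16,0,0,0,0],
    [0.3,-48,16,0,0,0,0],
    [0.3,-40,13,0,0,0,0],
    [0.3,-27,9.6,0,0,0,0],
    [0.3,0,0,0,0,0,10.5],
    [0.3,0,0,0,0,0,10.5],
  ],
)

```text
clock: 45.35
position: [526.5, -257.3, 180.9]
eef_rot: [0.854, 0.52, -0.001, -0.001]
force: [-0.1, -0.3, -8.2]
grip_width: 51.3
gripper_force: 58.0
```

Request:
carry_out(
  series=[
    [0.3,0,0,0,0,0,10.5],
    [0.3,0,0,0,0,0,10.5],
    [0.3,0,0,0,0,0,10.5],
    [0.3,0,0,0,0,0,10.5],
    [0.3,0,0,0,0,0,10.5],
    [0.3,0,0,0,0,0,10.5],
    [0.3,0,0,0,0,0,2.9],
    [0.3,0,0,0,0,0,0],
  ],
)

```text
clock: 46.35
position: [526.7, -257.0, 181.4]
eef_rot: [1.0, -0.025, -0.001, -0.0]
force: [-0.5, -0.3, -8.1]
grip_width: 51.8
gripper_force: 58.0
```

Request:
carry_out(
  series=[
    [0.3,0,0,0,0,0,0],
    [0.3,0,0,0,0,0,0],
  ],
)

```text
clock: 46.6
position: [526.9, -257.1, 182.1]
eef_rot: [1.0, -0.025, -0.0, -0.0]
force: [-0.0, 0.1, -6.9]
grip_width: 51.2
gripper_force: 58.0
```

```bash
python3 - <<'E'
from h import *
snap('C3')
_,_,d=load('C3');p=d['pos']
a=meas('C3',p[0],p[1],-2.9,p[2]+12,dict(st=ORG,bx=BOX))
go(527.4,-257.1,157,-2.9)
E
```

```text
t 46.65 pos [ 527.  -257.1  182.2] f [ 0.82  0.15 -7.71] w 51.6 gf 58.0 yawX -2.84 zax [-0.  0. -1.] j [-0.57  0.47  1.69 -0.    0.98  1.05]
st local [41.9  0.1] size [48.7 11.2] ang -2.9 world [ 568.8 -259.1]
bx local [9.5 0. ] size [51.5 53. ] ang -2.9 world [ 536.4 -257.5]
-> tool delta [ 0.4 -0.  25.2] rows 0.5 turn z 0.1 tilt(deg) [-0.    0.01 -0.  ]
```

Request:
carry_out(
  series=[
    [0.3,0.5,0,20,0,0,0],
    [0.3,0,0,6,0,0,0],
    [0.3,0,0,4,0,0,0],
    [0.3,0,0,3,0,0,0],
    [0.3,0,0,0,0,0,0],
    [0.3,0,0,0,0,0,0],
  ],
)

```text
clock: 47.4
position: [527.6, -257.2, 149.7]
eef_rot: [1.0, -0.025, 0.0, 0.0]
force: [-0.5, 0.5, -7.4]
grip_width: 51.1
gripper_force: 58.0
```

Request:
carry_out(
  series=[
    [0.3,0,0,2,0,0,0],
    [0.3,0,0,1,0,0,0],
    [0.3,0,0,1,0,0,0],
    [0.3,0,0,0,0,0,0],
    [0.3,0,0,0,0,0,0],
  ],
)

```text
clock: 48.02
position: [527.5, -257.2, 145.3]
eef_rot: [1.0, -0.025, 0.0, 0.0]
force: [-0.7, 1.0, -6.0]
grip_width: 51.2
gripper_force: 58.0
```

Request:
carry_out(
  series=[
    [0.3,0,0,0.8,0,0,0],
    [0.3,0,0,0,0,0,0],
    [0.3,0,0,0,0,0,0],
  ],
)

```text
clock: 48.4
position: [527.5, -257.2, 145.3]
eef_rot: [1.0, -0.025, 0.0, 0.0]
force: [-4.9, 1.7, 6.1]
grip_width: 51.3
gripper_force: 58.0
```

Request:
carry_out(
  series=[
    [0.9,0,0,0,0,0,0],
    [0.9,0,0,0,0,0,0],
    [0.9,0,0,0,0,0,0],
    [1,0,0,-40,0,0,0],
    [1,0,0,-45,0,0,0],
    [1,0,0,-35,0,0,0],
    [1,0,-50,0,0,0,0],
    [1,0,-50,0,0,0,0],
  ],
)

```text
clock: 49.4
position: [532.5, -156.5, 264.8]
eef_rot: [1.0, -0.026, 0.0, 0.0]
force: [0.8, -0.1, -0.5]
grip_width: 95.2
gripper_force: 0.0
```

Request:
carry_out(
  series=[
    [1,-25,-50,0,0,0,0],
    [1,-25,-50,0,0,0,0],
    [1,-25,-50,0,0,0,0],
    [1,-25,-50,0,0,0,0],
    [1,0,-50,0,0,0,0],
    [1,0,0,0,0,0,0],
  ],
)

```text
clock: 50.15
position: [444.9, 99.9, 264.7]
eef_rot: [1.0, -0.023, 0.0, -0.0]
force: [-0.5, 0.4, 0.7]
grip_width: 95.2
gripper_force: 0.0
```

```bash
python3 - <<'E'
from h import *
stat()
a=env.camera("top");b=env.camera("side")
cv2.imwrite("pics/f.png",np.vstack([cv2.resize(a[160:380,130:490],None,fx=1.6,fy=1.6),cv2.resize(b[180:320,240:490],None,fx=2.3,fy=1.6)[:,:576]if 0 else cv2.resize(b[180:320,240:490],(576,240))])[:,:,::-1])
E
```

```text
t 50.15 pos [444.9  99.9 264.7] f [-0.52  0.44  0.74] w 95.2 gf 0.0 yawX -2.64 zax [ 0.001  0.    -1.   ] j [0.08 0.19 1.88 0.   1.07 1.69]
```

View pics/f.png

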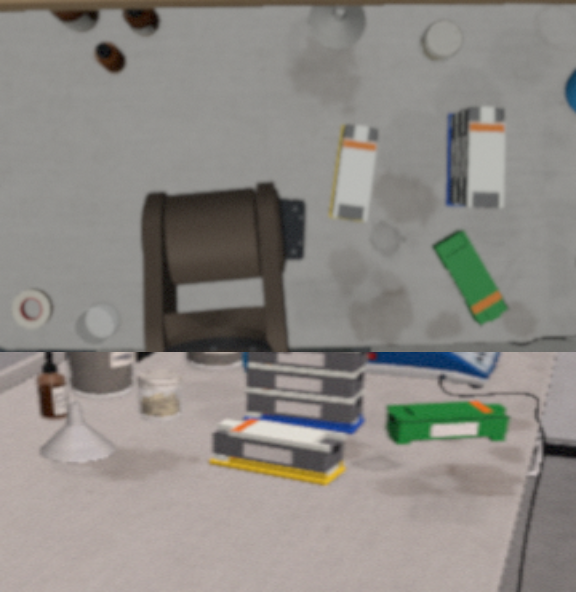

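Three boxes stand square on blue and one on yellow, with no gaps. No other boxes are left on the table, and the jar, bottle and funnel are upright in place.

```bash
python3 -c "
from rig import env
print(env.finish_job())"
```

```text
the job is handed in; nothing more can be done
None
```

I handed the job in at about 50 s of the 210 s, with four boxes found: the three full ones are stacked on the blue dock and the one empty one is on the yellow dock, all seated; one full box slipped from the grip on the way but landed upright and was placed, and the jar, bottle and funnel were not disturbed (no verdict was returned).

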